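Reset the swivel vise to the index tab and reclamp it

TASK

Loosen the swivel vise's clamp fully with its crank, swing the vise head by its upright grip until the pointer lines up with the steel index tab on the scale, then retighten the clamp until turning the crank takes about 5 N more at its grip than it did when loose: firm, but never overtightened. Do not force the head round while it is clamped, and leave the index tab and the things lying about where they are.

Things in the scene. Friction and masses are not known exactly. Their poses are not given: they have to be found in the camera images.
- pivot (a point): Vertical swivel axis of the bench vise, 30 mm above the bench. Its grey base (200 x 200 x 15 mm) is bolted down. The point's frame is the base's: +y points from the axis to the middle of the scale, -y to the clamp; z up. The vise head on the turntable is a 150 mm long body with two jaws holding a bit of plywood; its top is 96 mm above the bench
- head_grip_center (a point): Centre (half-way up) of the upright round wooden grip on the head's pointer arm: 22 mm in diameter, 40 mm tall, 110 mm above the bench, 98 mm from the swivel axis, in line with the pointer. It spins freely on its own pin. Nothing around it stands higher than 90 mm
- pointer_tip (a point): Tip of the thin steel pointer on the head, 134 mm from the swivel axis, 41 mm above the bench
- index (a joint): Angle of the index tab about the swivel axis, rad: 0 when it stands along the base's +y, growing anticlockwise seen from above. The pointer lines up when it stands at this same angle. The tab stays put (stiff)
- index_tab (a point): Inner upper edge of the index tab, an upright steel blade 6 mm wide, 18 mm deep and 30 mm tall on a small steel foot at the rim of the quadrant scale, 141 mm from the swivel axis, top 42 mm above the bench
- clamp_axis (a point): Point on the vertical axis of the clamp screw, level with the crank grip's centre (120 mm above the bench), 80 mm from the swivel axis on the base's -y side, over a C-shaped bracket. Loose, the crank turns against a steady 0.8 N m (11.4 N at its grip, along its path). Tightening, once the shoe bears, this climbs by 5.1 N per rad at the grip. It stays where it is left
- crank_grip_center (a point): Centre (half-way up) of the upright round black grip on the clamp's crank: 22 mm across, 40 mm tall, 120 mm above the bench, 70 mm from the clamp axis, free to spin on its pin. The crank arm's top is at 98 mm. Clockwise from above tightens, anticlockwise loosens; 2.0 rad back from any start frees the clamp. Stops: 2.4 rad or more back, 1.7 rad or more on from the start
- shoe: Brass shoe (16 mm wide) the screw presses on the turntable's rim by a spring, 90 N per rad of crank. The crank angle at which it starts to bear differs by up to 1.5 rad, unseen; it may start too slack or too tight. Right is 5 N more at the grip than loose (3.5 to 6.5 N is good, 10 too much). A hand at rest feels less than a turning one: compare like with like. Origin: clamp axis, bench level
- head: The vise head with its turntable disc (steel, 184 mm across, 15 to 28 mm above the bench); origin on the swivel axis at bench level, its +y along the pointer. It turns about the swivel axis, +-0.75 rad from the base's +y. With the clamp loose it turns against a steady friction of 0.35 N m (about 4 N at its grip) and stays where it is left
- offcut: Plywood offcut 70 x 45 x 18 mm lying just beyond the vise; origin at its underside; leave alone
- driver: Wooden-handled screwdriver, 160 mm, lying on the robot's side of the vise; leave alone
- mallet: Hammer, 260 mm, lying at the left; leave alone
- glue: White glue bottle, 56 mm across, 150 mm tall, standing at the right; origin under its base; leave alone
- square: Small try square lying at the right; leave alone
- cup: White cup, 72 mm across, 90 mm tall, at the left; origin under its base; leave alone

How it is judged:
By the outcome, as a careful person would: the job done as asked, in the order asked, and still so for the second after the job is handed in, with the robot touching nothing.
It also fails if it takes over 72 s, if anything falls off the work surface, if the arm or the gripper's body presses on something with over 40 N, if the wrist force passes 120 N, or if a joint passes its speed limit or range.

ROBOT

A 6-joint arm with a two-finger parallel gripper is mounted at the origin on the work surface. World frame = base frame: x ahead of the robot, y to its left, z up, the work surface at z = 0. Lengths are in m, angles in rad, forces in N, time in s.
With the tool pointing down it reaches from about 0.3 to 0.75 m from the base axis. Payload 8.5 kg.
Tool frame: the origin (TCP) lies midway between the tips of the shut fingers; the grasp point (between the pads) lies 19 mm behind it (grip_point_offset is the distance from the TCP to the grasp point, in m); z points along the fingers, y is the direction in which the jaws open and shut (so a half turn about z gives the same grasp; the last joint's range is limited). The gripper opens to 88 mm and grips with 3 to 60 N. Pads are 18 mm wide; open, the fingers measure 123 mm over their backs; the gripper's body (75 mm by 187 mm) begins 45 mm behind the grasp point.
Start: joints at [0.987, 0.381, 1.297, -0, 1.464, -0.215], TCP at [0.198, 0.513, 0.201] pointing down, gripper open.
Joint ranges: [-3.11, 3.11], [-0.89, 2.33], [0.22, 2.48], [-1.42, 4.56], [0.17, 2.85], [-2.88, 2.88]. Speed limits (rad/s): [2.39, 2.39, 3.14, 3.14, 3.14, 3.14].

INTERFACE

Orientations are given as [roll, pitch, yaw] about the fixed x, y, z axes, in that order (R = Rz(yaw) Ry(pitch) Rx(roll)).
In Python, from bench import get_obs, camera, camera_model, job_done, grip_point_offset gives the robot as it stands. The module is installed in compiled form; this text tells all that it offers.
- The arm moves only by the tool drive_tool, never from a script. Its argument "commands" is a list of rows, each an object with "hand": the opening in per cent of the stroke, from 0 (shut) to 100 (fully open); "xyz": the shift along the tool's x, y, z in cm, a list of three; "twist": the turn about the tool's z in degrees. A call has 1 to 12 rows; each row shifts and turns the commanded pose from where the row before left it, along the tool's axes as they then stand; what a row does not reach is not made up. A row lasts 1/8 s, in which the tool goes at most 62.5 mm and 10.7 degrees, less where a joint would pass 70% of its speed; a pose out of reach is approached as far as the arm can. A call is refused whole if a number of a shift passes 6.25 or a number of a turn 10.7, either way. A call with a gripper value outside its range is refused whole. The fingers move at their own pace and stop on an object; "squeeze" is the grip in N (left out, the last holds). Time passes only in rows, so rows that do not move let the fingers close. It gives the time, the measured TCP pose, the force and the opening at its end, in the units of the state.
- get_obs(): the state, without advancing time (a new reading comes with each control period).
- camera(name): name is "side" or "top" or "wrist"; returns (picture, depth): 480x640x3 uint8, blue, green, red; 480x640 float32, m along the optical axis (not along the pixel's ray), 0 where there is no reading.
- camera_model(name): a dict with "intrinsics" (3x3 intrinsics, pixels), "extrinsics" (4x4, takes a point from camera to world coordinates); the wrist camera has in their place "hand_eye" (4x4, takes a point from camera to tool coordinates, whose origin is the TCP and whose axes are the flange's). Camera axes: x right, y up, looking along -z (the intrinsics and any distortion apply to the point x, -y, -z); pixel columns grow to the right and rows downward; lengths in m; the calibration is good to about 2 mm. A picture is of the moment at which its call begins: read the wrist's pose just before it. camera_model takes no time and is no camera call.
- job_done(): hands the job in, once; it reports no verdict.
The state is a dict: "clock": time; "joint_positions": joint angles; "qvel": joint speeds; "tau": joint torques, N m; "ee_pos": TCP position; "orientation": TCP orientation; "force": force on the tool from outside, world axes, zero at the start; "moment": the same for the moment, N m; "finger_gap": finger opening in m.
Only numpy, scipy, OpenCV 4.12 (cv2) and the standard library are available. Lean on these libraries where they do the work, as an engineer would, in place of code of your own. Each camera call takes 0.05 s, during which the arm holds its last target.

## Working session

There is one attempt and no reset: what is moved stays moved. The work goes in short steps, Python scripts to look and compute and a tool call to move; the robot and the scene stay as the last step left them, time stands still between calls to the robot, and variables do not carry over. Pictures are saved under pics/ and viewed, and the job is handed in when it is done.

Besides the shell and the picture viewer there is one more tool, called after "Call:" as name([rows], argument=value, ...), one row to a line, values as JSON. drive_tool: Moves the arm, as the interface text tells. Its arguments: {"type":"object","properties":{"commands":{"type":"array","items":{"type":"object","properties":{"hand":{"type":"number"},"xyz":{"type":"array","items":{"type":"number"}},"twist":{"type":"number"}}}},"squeeze":{"type":"number"}},"required":["commands"]}

```bash
mkdir -p pics; python3 - <<'E'
from bench import *
import cv2,numpy as np
o=get_obs();print(o, grip_point_offset)
for n in("top","side"):
    p,d=camera(n);cv2.imwrite(f"pics/{n}0.png",p);np.save(f"pics/{n}0.npy",d);m=camera_model(n);print(n,m)
print(camera_model("wrist"))
E
```

```text
{'clock': 0.0, 'joint_positions': array([ 9.86704464e-01,  3.81229105e-01,  1.29824040e+00, -2.29422195e-05,
        1.46358850e+00, -2.15316316e-01]), 'qvel': array([ 7.39265461e-05, -2.35556183e-03, -2.96710195e-04, -1.89898706e-03,
       -7.22667796e-04,  7.08424196e-05]), 'tau': array([ 7.49312949e-04, -4.37929952e+01, -2.24554288e+01,  7.14024226e-02,
        3.52216267e-02, -1.30859667e-04]), 'ee_pos': array([0.19809428, 0.51273985, 0.20042689]), 'orientation': array([-3.14015627e+00, -2.90801595e-04,  2.77281937e+00]), 'force': array([ 0.25405881,  0.73933585, -0.60669031]), 'moment': array([-0.02742967, -0.0239143 ,  0.00325507]), 'finger_gap': 0.08798998201158345} 0.0187
top {'intrinsics': array([[516.30593114,   0.        , 313.5814393 ],
       [  0.        , 516.30593114, 243.64900707],
       [  0.        ,   0.        ,   1.        ]]), 'extrinsics': array([[-0.00334905,  0.98160446, -0.1908965 ,  0.28475239],
       [-0.9999496 , -0.00148055,  0.00992983,  0.01687654],
       [ 0.00946453,  0.19092013,  0.98155995,  1.3251403 ],
       [ 0.        ,  0.        ,  0.  
[... 282 characters left out ...]
-0.2452852 ,  0.62684028, -0.73953122, -0.74216511],
       [ 0.00723673,  0.76399776,  0.64517831,  0.76785034],
       [ 0.        ,  0.        ,  0.        ,  1.        ]])}
{'intrinsics': array([[366.06205823,   0.        , 320.03929611],
       [  0.        , 366.06205823, 244.17187416],
       [  0.        ,   0.        ,   1.        ]]), 'hand_eye': array([[-2.53439826e-04,  9.47402220e-01,  3.20045262e-01,
         8.47204477e-02],
       [ 9.99999950e-01,  1.79383181e-04,  2.60874942e-04,
         4.26583559e-04],
       [ 1.89742762e-04,  3.20045312e-01, -9.47402218e-01,
        -1.83694812e-01],
       [ 0.00000000e+00,  0.00000000e+00,  0.00000000e+00,
         1.00000000e+00]])}
```

View pics/top0.png

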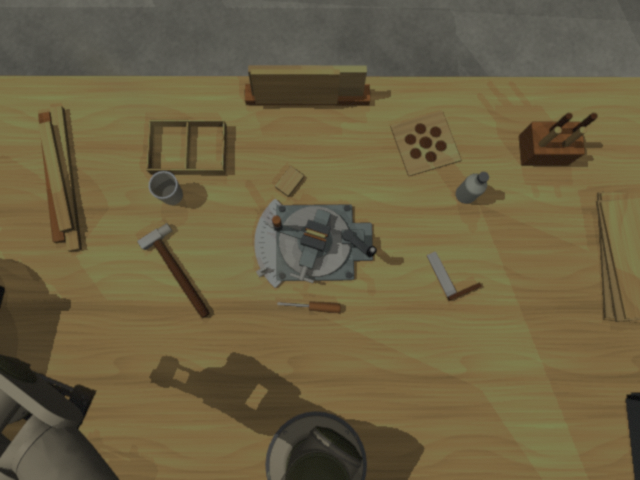

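View pics/side0.png

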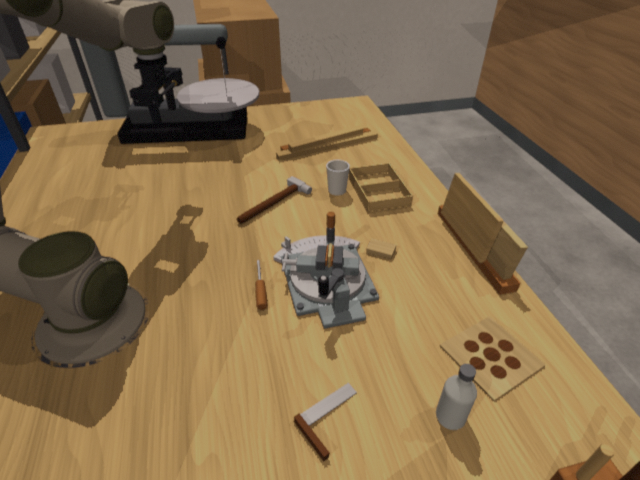

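```bash
python3 - <<'E'
import cv2
p=cv2.imread("pics/top0.png");cv2.imwrite("pics/topc.png",cv2.resize(p[120:270,220:420],None,fx=4,fy=4,interpolation=cv2.INTER_CUBIC))
E
```

```text
(no output)
```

View pics/topc.png

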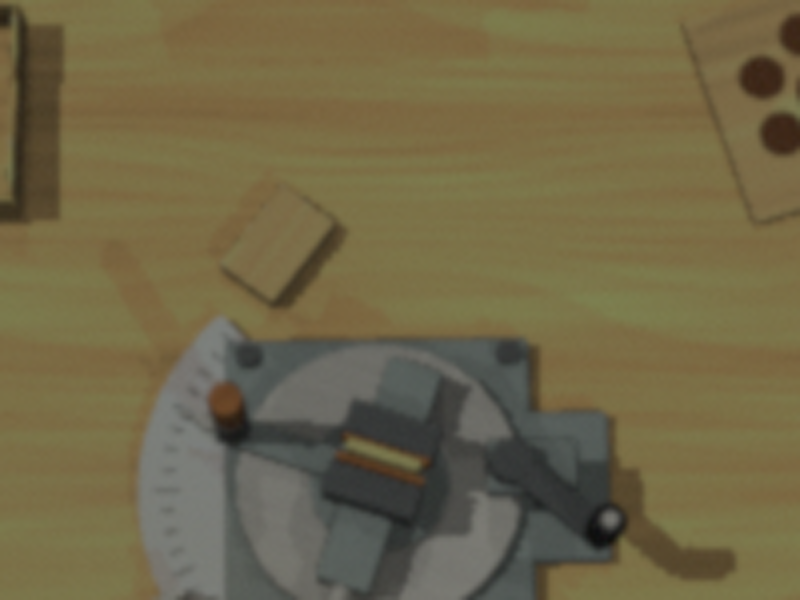

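```bash
cat > h.py <<'E'
import numpy as np,cv2
from bench import *
def pix2z(n,u,v,z):
    m=camera_model(n);K=m["intrinsics"];E=m["extrinsics"]
    r=np.array([(u-K[0,2])/K[0,0],-(v-K[1,2])/K[1,1],-1.])
    d=E[:3,:3]@r;o=E[:3,3];return o+d*(z-o[2])/d[2]
def proj(n,P):
    m=camera_model(n);K=m["intrinsics"];E=m["extrinsics"]
    c=E[:3,:3].T@(np.array(P)-E[:3,3]);return K[0,2]+K[0,0]*c[0]/-c[2],K[1,2]+K[1,1]*c[1]/c[2]
E
python3 - <<'E'
import cv2
p=cv2.imread("pics/top0.png");cv2.imwrite("pics/topd.png",cv2.resize(p[190:295,245:385],None,fx=5.7,fy=5.7,interpolation=cv2.INTER_CUBIC))
p=cv2.imread("pics/side0.png");cv2.imwrite("pics/sided.png",cv2.resize(p[200:330,260:390],None,fx=4.6,fy=4.6,interpolation=cv2.INTER_CUBIC))
E
```

```text
(no output)
```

View pics/topd.png

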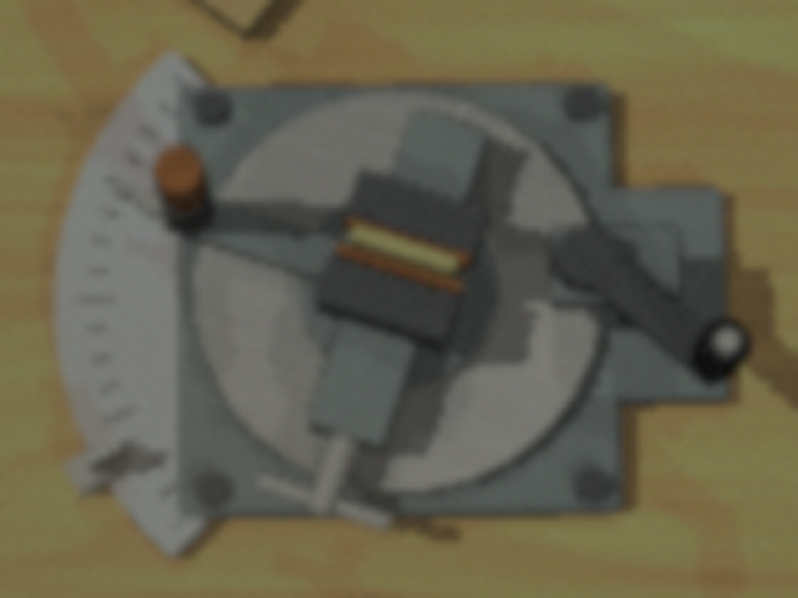

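View pics/sided.png

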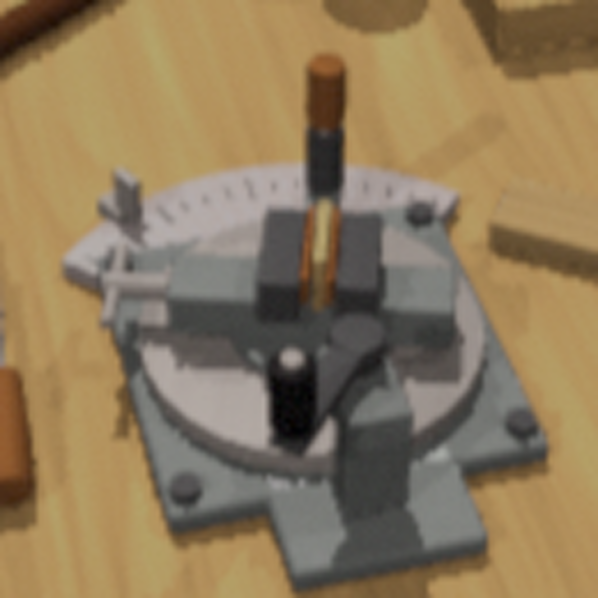

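```bash
python3 - <<'E'
from h import *
f=lambda a,b,z:pix2z("top",245+a/5.7-.4,190+b/5.7-.4,z)
B=[f(a,b,.018) for a,b in[(212,108),(583,103),(210,488),(592,487)]]
for b in B:print(b.round(4))
c=np.mean(B,0);print("pivot",c)
wg=f(180,163,.13);cg=f(727,338,.14);ca=f(583,255,.098);tab=f(135,460,.042)
for n,p in dict(wg=wg,cg=cg,ca=ca,tab=tab).items():
  d=p-c;print(n,p.round(4),np.hypot(*d[:2]).round(4),np.arctan2(-d[0],d[1]))
print(np.hypot(*(cg-ca)[:2]))
d=np.load("pics/top0.npy")
for a,b in[(180,163),(727,338)]: print(d[int(190+b/5.7),int(245+a/5.7)])
E
```

```text
[0.6325 0.0864 0.018 ]
[ 0.6347 -0.0838  0.018 ]
[0.4572 0.0858 0.018 ]
[ 0.4573 -0.085   0.018 ]
pivot [0.54542081 0.00083727 0.018     ]
wg [0.579  0.0936 0.13  ] 0.0986 -0.34755625152233344
cg [ 0.5025 -0.1319  0.14  ] 0.1395 2.8291465860183114
ca [ 0.5464 -0.0766  0.098 ] 0.0774 -3.129536136304493
tab [0.4665 0.1176 0.042 ] 0.1409 0.5946441636553654
0.0705705715806518
1.2300501
1.2012949
```

```bash
cat >> h.py <<'E'
def plan(dst,yaw_deg,n,start=None,hand=100):
    "straight rows to dst (world), yaw target in deg"
    o=get_obs()
    p0,y0=(o["ee_pos"],o["orientation"][2]) if start is None else (np.array(start[0]),np.radians(start[1]))
    dy=(np.radians(yaw_deg)-y0+np.pi)%(2*np.pi)-np.pi
    st=(np.array(dst)-p0)/n
    p=p0.copy();y=y0;tw=round(np.degrees(-dy/n),1)
    for i in range(n):
        tgt=p0+(i+1)*st;d=tgt-p
        c,s=np.cos(y),np.sin(y);X=np.array([c,s,0]);Y=np.array([s,-c,0])
        r=[round(100*float(d@X),1),round(100*float(d@Y),1),round(-100*float(d[2]),1)]
        p=p+(r[0]*X+r[1]*Y-np.array([0,0,r[2]]))/100;y-=np.radians(tw)
        print('{"xyz":%s,"twist":%s,"hand":%s}'%(r,tw,hand))
    print("end",p.round(4),np.degrees(y).round(1))
E
python3 - <<'E'
from h import *
plan([.59,.055,.3],51,11)
E
```

```text
{"xyz":[-4.8, -2.6, -0.9],"twist":9.8,"hand":100}
{"xyz":[-5.2, -1.7, -0.9],"twist":9.8,"hand":100}
{"xyz":[-5.4, -0.9, -0.9],"twist":9.8,"hand":100}
{"xyz":[-5.5, 0.2, -0.9],"twist":9.8,"hand":100}
{"xyz":[-5.4, 1.0, -0.9],"twist":9.8,"hand":100}
{"xyz":[-5.1, 1.9, -0.9],"twist":9.8,"hand":100}
{"xyz":[-4.7, 2.8, -0.9],"twist":9.8,"hand":100}
{"xyz":[-4.2, 3.6, -0.9],"twist":9.8,"hand":100}
{"xyz":[-3.5, 4.2, -0.9],"twist":9.8,"hand":100}
{"xyz":[-2.8, 4.7, -0.9],"twist":9.8,"hand":100}
{"xyz":[-1.9, 5.1, -0.9],"twist":9.8,"hand":100}
end [0.5895 0.0551 0.2995] 51.1
```

Call:
drive_tool([
  {"xyz":[-4.8,-2.6,-0.9],"twist":9.8,"hand":100},
  {"xyz":[-5.2,-1.7,-0.9],"twist":9.8,"hand":100},
  {"xyz":[-5.4,-0.9,-0.9],"twist":9.8,"hand":100},
  {"xyz":[-5.5,0.2,-0.9],"twist":9.8,"hand":100},
  {"xyz":[-5.4,1.0,-0.9],"twist":9.8,"hand":100},
  {"xyz":[-5.1,1.9,-0.9],"twist":9.8,"hand":100},
  {"xyz":[-4.7,2.8,-0.9],"twist":9.8,"hand":100},
  {"xyz":[-4.2,3.6,-0.9],"twist":9.8,"hand":100},
  {"xyz":[-3.5,4.2,-0.9],"twist":9.8,"hand":100},
  {"xyz":[-2.8,4.7,-0.9],"twist":9.8,"hand":100},
  {"xyz":[-1.9,5.1,-0.9],"twist":9.8,"hand":100},
  {"xyz":[0,0,0],"twist":0,"hand":100},
], squeeze=40)

```text
clock: 1.6
ee_pos: [0.5913, 0.0525, 0.2989]
orientation: [-3.141, 0.001, 0.886]
force: [-1.1, 0.7, 0.3]
finger_gap: 0.0884
```

```bash
cat >> h.py <<'E'
from scipy.spatial.transform import Rotation as Ro
def wpose(o):
    T=np.eye(4);T[:3,:3]=Ro.from_euler("xyz",o["orientation"]).as_matrix();T[:3,3]=o["ee_pos"]
    return T@camera_model("wrist")["hand_eye"]
def wp2z(E,u,v,z):
    K=camera_model("wrist")["intrinsics"]
    r=np.array([(u-K[0,2])/K[0,0],-(v-K[1,2])/K[1,1],-1.])
    d=E[:3,:3]@r;o=E[:3,3];return o+d*(z-o[2])/d[2]
def snap(name):
    o=get_obs();E=wpose(o);p,d=camera("wrist");cv2.imwrite(f"pics/{name}.png",p);np.save(f"pics/{name}_E.npy",E);return p,E
E
python3 - <<'E'
from h import *
o=get_obs();print(o["clock"],o["ee_pos"],np.degrees(o["orientation"]),o["qvel"].round(3),o["force"])
snap("w1")
E
```

```text
1.6 [0.59133112 0.05245036 0.29888843] [-1.79953490e+02  5.38327343e-02  5.07617617e+01] [ 0.06  -0.042  0.063  0.015 -0.007 -0.039] [-1.0717242   0.72066796  0.32677133]
```

View pics/w1.png

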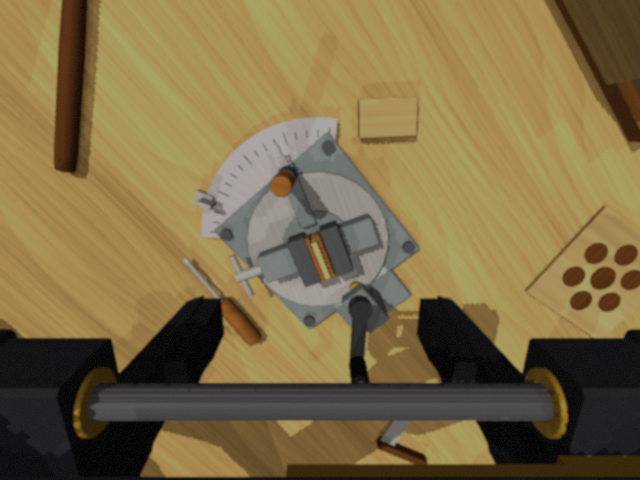

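```bash
python3 - <<'E'
import cv2
p=cv2.imread("pics/w1.png");cv2.imwrite("pics/w1c.png",cv2.resize(p[110:250,180:340],None,fx=5,fy=5,interpolation=cv2.INTER_CUBIC))
cv2.imwrite("pics/w1d.png",cv2.resize(p[220:400,200:440],None,fx=3.3,fy=3.3,interpolation=cv2.INTER_CUBIC))
E
```

```text
(no output)
```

View pics/w1c.png

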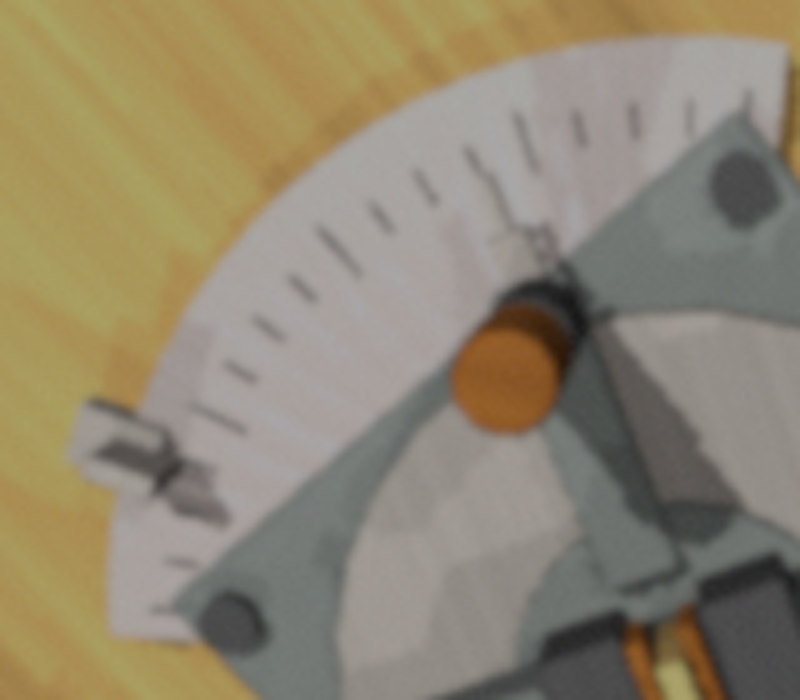

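View pics/w1d.png

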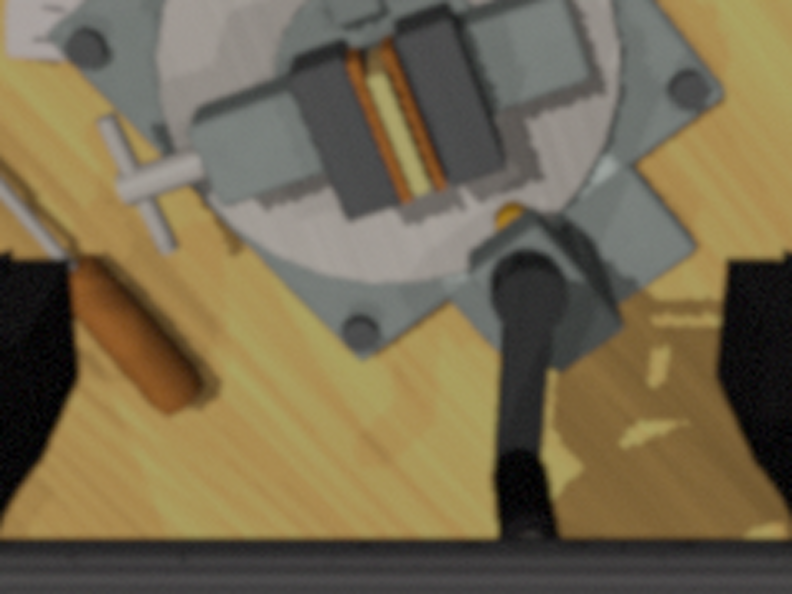

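```bash
python3 - <<'E'
from h import *
E=np.load("pics/w1_E.npy")
c=lambda a,b,z:wp2z(E,180+a/5-.4,110+b/5-.4,z)
d=lambda a,b,z:wp2z(E,200+a/3.3-.35,220+b/3.3-.35,z)
B=[c(745,190,.018),c(235,622,.018),d(690,88,.018),d(360,332,.018)]
for b in B: print(b.round(4))
pv=np.mean(B,0);print("pivot",pv)
Q=dict(wg=c(505,378,.13),tabin=c(172,460,.042),tabmid=c(135,455,.042),mid=c(338,250,.017),M1=c(525,140,.017),M2=c(218,418,.017),foot1=c(95,402,.02),foot2=c(68,455,.02),tip=c(470,152,.041),hub=d(528,285,.098))
for n,p in Q.items():
  e=p-pv;print(n,p.round(4),np.hypot(*e[:2]).round(4),np.degrees(np.arctan2(-e[0],e[1])).round(2))
E
```

```text
[0.6308 0.0867 0.018 ]
[0.4561 0.0857 0.018 ]
[ 0.6336 -0.0815  0.018 ]
[ 0.4573 -0.0833  0.018 ]
pivot [0.54443069 0.0018973  0.018     ]
wg [0.576  0.0961 0.13  ] 0.0994 -18.53
tabin [0.4828 0.1271 0.042 ] 0.1396 26.23
tabmid [0.4766 0.1337 0.042 ] 0.1482 27.23
mid [0.5431 0.1395 0.017 ] 0.1376 0.54
M1 [0.5965 0.1299 0.017 ] 0.1382 -22.15
M2 [0.4905 0.128  0.017 ] 0.1371 23.17
foot1 [0.4701 0.1506 0.02  ] 0.1663 26.55
foot2 [0.4549 0.1454 0.02  ] 0.1691 31.95
tip [0.5873 0.1353 0.041 ] 0.1401 -17.82
hub [ 0.548  -0.0718  0.098 ] 0.0738 -177.21
```

```bash
python3 - <<'E'
from h import *
o=get_obs();print(o["ee_pos"],np.degrees(o["orientation"]))
plan([.502,-.1325,.16],51,5,start=([.5895,.0551,.2995],51.1))
E
```

```text
[0.59021245 0.05415796 0.29908536] [-1.79923198e+02  4.16491376e-02  5.09772627e+01]
{"xyz":[-4.0, 1.0, 2.8],"twist":0.0,"hand":100}
{"xyz":[-4.0, 1.0, 2.8],"twist":0.0,"hand":100}
{"xyz":[-4.1, 1.0, 2.8],"twist":0.0,"hand":100}
{"xyz":[-4.0, 1.0, 2.8],"twist":0.0,"hand":100}
{"xyz":[-4.0, 1.0, 2.7],"twist":0.0,"hand":100}
end [ 0.5022 -0.1327  0.1605] 51.1
```

Call:
drive_tool([
  {"xyz":[-4.0,1.0,2.8],"hand":100},
  {"xyz":[-4.0,1.0,2.8]},
  {"xyz":[-4.1,1.0,2.8]},
  {"xyz":[-4.0,1.0,2.8]},
  {"xyz":[-4.0,1.0,2.7]},
  {"xyz":[0,0,0]},
  {"xyz":[0,0,0]},
  {"xyz":[0,0,0]},
])

```text
invalid input at $.commands[0]: expected keys hand, xyz, twist
```

```bash
python3 - <<'E'
from h import *
o=get_obs();print(o["ee_pos"],np.degrees(o["orientation"]),o["force"])
snap("w2")
p,d=camera("top");cv2.imwrite("pics/t2.png",cv2.resize(p[190:295,265:405],None,fx=5.7,fy=5.7,interpolation=cv2.INTER_CUBIC))
E
```

```text
[0.59021245 0.05415796 0.29908536] [-1.79923198e+02  4.16491376e-02  5.09772627e+01] [-1.16720598  0.19850582  0.37010884]
```

View pics/w2.png

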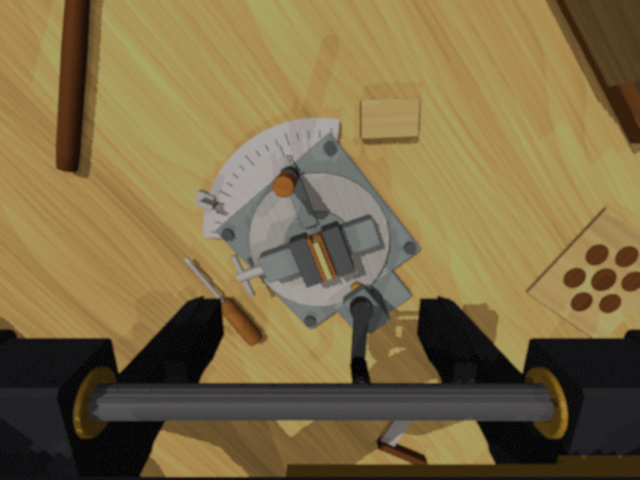

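The call was refused because every row must carry all three keys. I'll resend it in full.

Call:
drive_tool([
  {"xyz":[-4.0,1.0,2.8],"twist":0,"hand":100},
  {"xyz":[-4.0,1.0,2.8],"twist":0,"hand":100},
  {"xyz":[-4.1,1.0,2.8],"twist":0,"hand":100},
  {"xyz":[-4.0,1.0,2.8],"twist":0,"hand":100},
  {"xyz":[-4.0,1.0,2.7],"twist":0,"hand":100},
  {"xyz":[0,0,0],"twist":0,"hand":100},
  {"xyz":[0,0,0],"twist":0,"hand":100},
  {"xyz":[0,0,0],"twist":0,"hand":100},
])

```text
clock: 2.75
ee_pos: [0.5029, -0.1313, 0.1619]
orientation: [3.14, -0.0, 0.893]
force: [-0.1, 0.3, 0.1]
finger_gap: 0.0881
```

```bash
python3 - <<'E'
from h import *
o=get_obs();print(o["ee_pos"],np.degrees(o["orientation"]),o["force"])
snap("w3")
E
```

```text
[ 0.50294264 -0.13130185  0.16193382] [ 1.79905664e+02 -2.66911552e-02  5.11914631e+01] [-0.13984457  0.26554872  0.07686646]
```

View pics/w3.png

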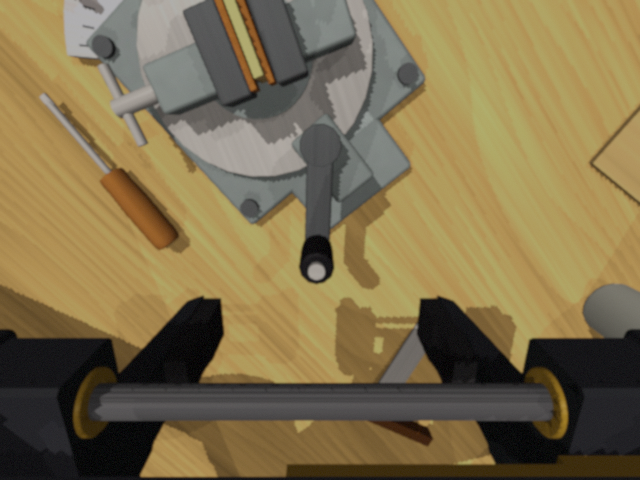

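```bash
python3 - <<'E'
from h import *
E=np.load("pics/w3_E.npy")
g=wp2z(E,317,271,.14);h=wp2z(E,321,145,.098);print(g,h,g-h,np.hypot(*(g-h)[:2]),np.degrees(np.arctan2(*(g-h)[1::-1])))
for u,v in[(252,208),(407,74)]:print(wp2z(E,u,v,.018))
plan([g[0],g[1],.104],51,3)
E
```

```text
[ 0.49863958 -0.13181737  0.14      ] [ 0.54543209 -0.07768126  0.098     ] [-0.0467925  -0.05413611  0.042     ] 0.0715559729006686 -130.8384684045565
[ 0.45850336 -0.08559772  0.018     ]
[ 0.63236795 -0.08204175  0.018     ]
{"xyz":[-0.1, -0.1, 1.9],"twist":0.1,"hand":100}
{"xyz":[-0.1, -0.1, 2.0],"twist":0.1,"hand":100}
{"xyz":[-0.1, -0.1, 1.9],"twist":0.1,"hand":100}
end [ 0.4987 -0.1319  0.1038] 50.9
```

Call:
drive_tool([
  {"xyz":[-0.1,-0.1,1.9],"twist":0,"hand":100},
  {"xyz":[-0.1,-0.1,1.9],"twist":0,"hand":100},
  {"xyz":[0,0,1.9],"twist":0,"hand":100},
  {"xyz":[0,0,0],"twist":0,"hand":60},
  {"xyz":[0,0,0],"twist":0,"hand":0},
  {"xyz":[0,0,0],"twist":0,"hand":0},
  {"xyz":[0,0,0],"twist":0,"hand":0},
  {"xyz":[0,0,0],"twist":0,"hand":0},
], squeeze=40)

```text
clock: 3.8
ee_pos: [0.4995, -0.1328, 0.1043]
orientation: [3.141, -0.0, 0.891]
force: [0.4, 0.5, -0.0]
finger_gap: 0.0403
```

```bash
python3 - <<'E'
from h import *
o=get_obs();print(o["ee_pos"],np.degrees(o["orientation"]),o["force"],o["finger_gap"])
snap("w4")
E
```

```text
[ 0.49953486 -0.13277006  0.10427255] [ 1.79979806e+02 -4.40160220e-03  5.10696110e+01] [ 0.40410214  0.4882865  -0.00904596] 0.04034715364360794
```

View pics/w4.png

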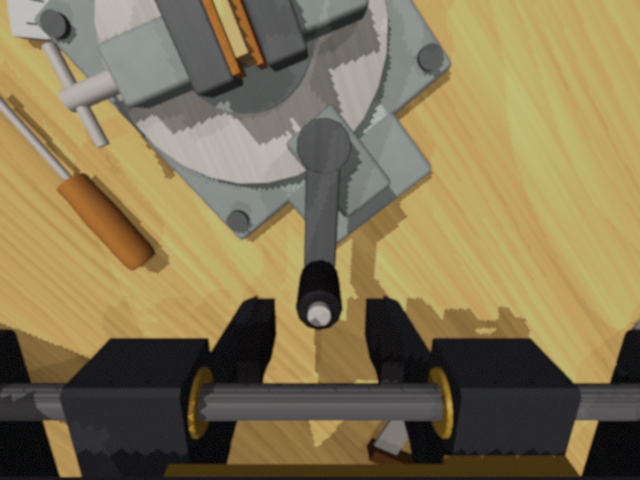

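Call:
drive_tool([
  {"xyz":[0,0,0],"twist":0,"hand":0},
  {"xyz":[0,0,0],"twist":0,"hand":0},
  {"xyz":[0,0,0],"twist":0,"hand":0},
  {"xyz":[0,0,0],"twist":0,"hand":0},
  {"xyz":[0.02,0.49,0],"twist":-4,"hand":0},
  {"xyz":[0.02,0.49,0],"twist":-4,"hand":0},
  {"xyz":[0.01,0.49,0],"twist":-4,"hand":0},
], squeeze=40)

```text
clock: 4.72
ee_pos: [0.5119, -0.1408, 0.104]
orientation: [-3.142, -0.0, 1.103]
force: [-0.0, -0.1, -0.2]
finger_gap: 0.0004
```

```bash
cat >> h.py <<'E'
AX=np.array([.5455,-.0785])
def st(ax=AX):
    o=get_obs();r=o["ee_pos"][:2]-ax;R=np.hypot(*r);u=r/R;t=np.array([-u[1],u[0]]);F=o["force"]
    print("t%.2f phi %.1f R %.4f Fccw %.1f Frad %.1f Fz %.1f gap %.4f z %.4f yaw %.1f"%(o["clock"],np.degrees(np.arctan2(r[1],r[0])),R,F[:2]@t,F[:2]@u,F[2],o["finger_gap"],o["ee_pos"][2],np.degrees(o["orientation"][2])),"Mz %.2f"%o["moment"][2],"v",o["qvel"].round(2))
E
python3 -c "from h import *;st()"
```

```text
t4.72 phi -118.3 R 0.0708 Fccw 0.0 Frad 0.1 Fz -0.2 gap 0.0004 z 0.1040 yaw 63.2 Mz 0.04 v [-0.    0.06 -0.1  -0.    0.05 -0.56]
```

```bash
python3 - <<'E'
from h import *
snap("w5")
p,d=camera("side");cv2.imwrite("pics/s5.png",cv2.resize(p[180:350,220:420],None,fx=4,fy=3.5,interpolation=cv2.INTER_CUBIC))
E
```

```text
(no output)
```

View pics/w5.png

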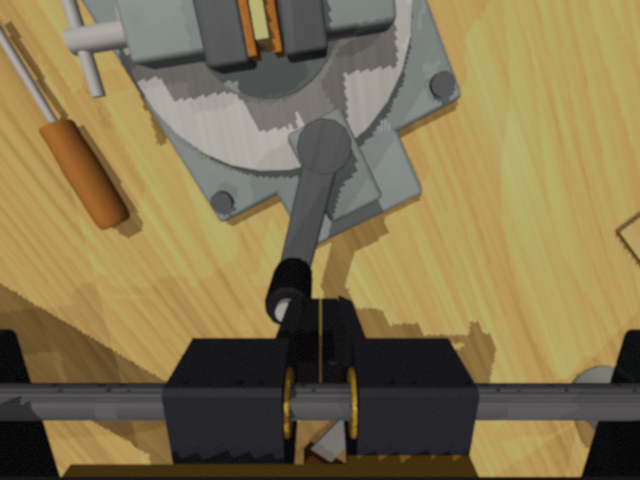

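View pics/s5.png

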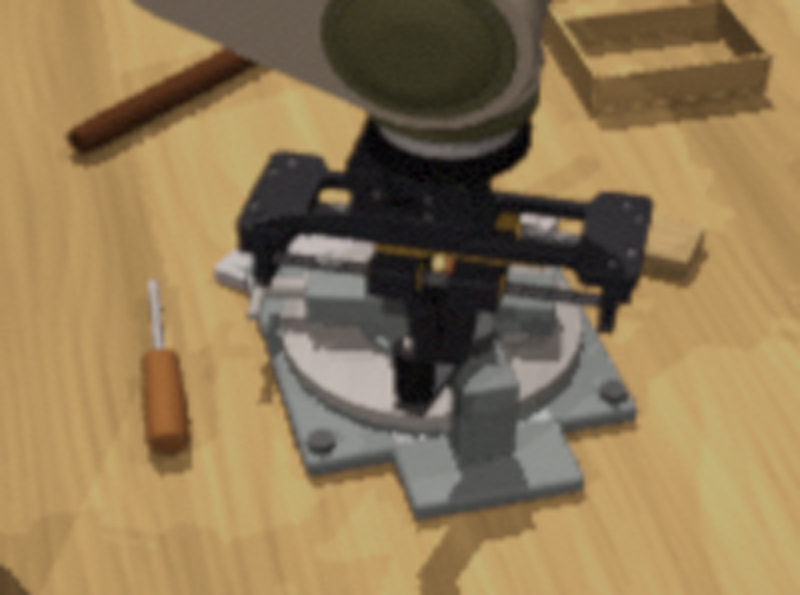

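```bash
python3 - <<'E'
from h import *
H=camera_model("wrist")["hand_eye"];K=camera_model("wrist")["intrinsics"]
for q in [(0,0,0),(0,0,-.0187),(0,0,-.036),(.01,0,-.036),(.009,0,0)]:
  c=H[:3,:3].T@(np.array(q)-H[:3,3]);print(q,K[0,2]+K[0,0]*c[0]/-c[2],K[1,2]+K[1,1]*c[1]/c[2])
for n in["w4","w5"]:
  E=np.load(f"pics/{n}_E.npy");
  for (u,v) in {"w4":[(319,315)],"w5":[(283,309)]}[n]: print(wp2z(E,u,v,.14))
  for (u,v) in {"w4":[(325,145)],"w5":[(323,145)]}[n]: print(wp2z(E,u,v,.098))
E
```

```text
(0, 0, 0) 322.1676820043624 281.7915398883709
(0, 0, -0.0187) 322.3439235010137 297.42050187273344
(0, 0, -0.036) 322.54028313194556 314.83352471586807
(0.01, 0, -0.036) 322.5836549579565 295.0368016274406
(0.009, 0, 0) 322.1944987675761 266.58811869555416
[ 0.49793271 -0.13210693  0.14      ]
[ 0.54578512 -0.0775899   0.098     ]
[ 0.49724496 -0.13006686  0.14      ]
[ 0.54477843 -0.07645679  0.098     ]
```

```bash
python3 - <<'E'
from h import *
o=get_obs();E=wpose(o);p,d=camera("wrist");K=camera_model("wrist")["intrinsics"];H=camera_model("wrist")["hand_eye"]
print(o["clock"])
cv2.imwrite("pics/w6c.png",cv2.resize(p[240:400,220:420],None,fx=4,fy=3.7,interpolation=cv2.INTER_CUBIC))
for v in range(285,400,8):
  out=[]
  for u in(300,308,335):
    z=d[v,u];c=np.array([(u-K[0,2])/K[0,0]*z,-(v-K[1,2])/K[1,1]*z,-z]);out.append((H[:3,:3]@c+H[:3,3]).round(4).tolist())
  print(v,out)
z=d[309,283];print("grip",H[:3,:3]@np.array([(283-K[0,2])/K[0,0]*z,-(309-K[1,2])/K[1,1]*z,-z])+H[:3,3])
E
```

```text
4.825
285 [[0.0121, -0.0104, -0.0299], [0.0081, -0.007, -0.0215], [-0.0504, 0.0116, 0.1036]]
293 [[0.0105, -0.0101, -0.035], [0.0084, -0.0067, -0.0308], [-0.0578, 0.0117, 0.1031]]
301 [[0.0102, -0.0098, -0.0421], [0.0094, -0.0064, -0.0405], [0.0093, 0.0054, -0.0403]]
309 [[0.0104, -0.0094, -0.0494], [0.0094, -0.0062, -0.0477], [0.0092, 0.0051, -0.0473]]
317 [[0.0102, -0.0091, -0.0556], [0.0091, -0.006, -0.0537], [0.009, 0.0049, -0.0535]]
325 [[0.0094, -0.0088, -0.0603], [0.0086, -0.0058, -0.0589], [0.0083, 0.0047, -0.0584]]
333 [[0.0088, -0.0086, -0.065], [0.0093, -0.0056, -0.0658], [0.0096, 0.0044, -0.0662]]
341 [[0.0096, -0.0082, -0.0714], [0.009, -0.0054, -0.0704], [0.0086, 0.0043, -0.0699]]
349 [[0.0094, -0.008, -0.0759], [0.0095, -0.0052, -0.076], [0.0091, 0.0041, -0.0755]]
357 [[0.0091, -0.0078, -0.08], [0.0087, -0.0051, -0.0794], [0.0092, 0.0039, -0.0801]]
365 [[0.008, -0.0077, -0.0827], [0.008, -0.0051, -0.0827], [0.0087, 0.0038, -0.0836]]
373 [[0.0047, -0.0077, -0.0825], [0.0045, -0.0051, -0.0823], [0.0038, 0.0039, -0.0814]]
381 [[0.0023, -0.0077, -0.0835], [0.0012, -0.0051, -0.0821], [0.0008, 0.0039, -0.0817]]
389 [[0.0268, -0.0056, -0.1162], [0.0268, -0.0038, -0.1162], [0.0273, 0.0023, -0.1168]]
397 [[0.0257, -0.0055, -0.1175], [0.0266, -0.0037, -0.1184], [0.026, 0.0022, -0.1177]]
grip [ 0.00484469 -0.01754018 -0.03939158]
```

View pics/w6c.png

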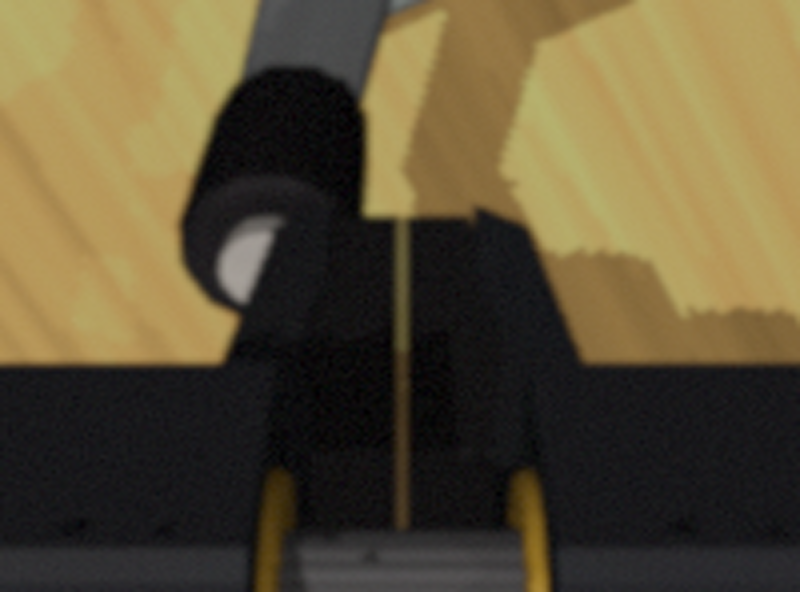

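```bash
python3 - <<'E'
from h import *
o=get_obs();x,y,z=o["ee_pos"];print(o["ee_pos"])
for zz in(.104,.123,.143):
  u,v=proj("side",(x,y,zz));print(zz,(u-220)*4,(v-180)*3.5)
u,v=proj("side",(.4985,-.1315,.14));print("grip top",(u-220)*4,(v-180)*3.5)
E
```

```text
[ 0.51180183 -0.14076238  0.10395949]
0.104 438.2266144114376 392.8802055256406
0.123 438.8187654017238 370.4642121954232
0.143 439.45989524235256 346.19411475896607
grip top 409.3703598317561 342.7350429830731
```

```bash
python3 - <<'E'
from h import *
o=get_obs();p,d=camera("wrist");K=camera_model("wrist")["intrinsics"];H=camera_model("wrist")["hand_eye"]
def f(u,v):
  z=d[v,u];return (H[:3,:3]@np.array([(u-K[0,2])/K[0,0]*z,-(v-K[1,2])/K[1,1]*z,-z])+H[:3,3]).round(4).tolist()
for u,v in[(200,340),(200,342),(200,346),(200,360),(200,400),(240,345),(260,350),(320,370),(320,400),(320,440),(310,455),(320,465),(100,400),(20,330),(20,360)]:print(u,v,f(u,v))
E
```

```text
200 340 [0.0343, -0.0298, -0.1082]
200 342 [0.0345, -0.0294, -0.1093]
200 346 [0.0338, -0.0293, -0.1099]
200 360 [0.0339, -0.0276, -0.1153]
200 400 [0.033, -0.0242, -0.1266]
240 345 [0.0339, -0.0199, -0.1096]
260 350 [0.0339, -0.0149, -0.1116]
320 370 [-0.1389, -0.0013, 0.1049]
320 400 [0.0268, -0.0011, -0.1196]
320 440 [-0.2144, -0.0013, 0.0959]
310 455 [-0.2255, -0.0111, 0.0885]
320 465 [0.0175, -0.0011, -0.1275]
100 400 [0.0255, -0.0497, -0.1182]
20 330 [-0.0951, -0.2718, 0.1038]
20 360 [0.025, -0.0791, -0.1033]
```

```bash
python3 - <<'E'
from h import *
st()
o=get_obs()
plan([.499,-.1318,.124],50,3,start=([*o["ee_pos"][:2],.124],np.degrees(o["orientation"][2])))
E
```

```text
t4.92 phi -118.5 R 0.0708 Fccw 0.4 Frad -0.3 Fz -0.2 gap 0.0006 z 0.1040 yaw 63.0 Mz 0.02 v [-0. -0.  0.  0.  0.  0.]
{"xyz":[0.1, -0.5, -0.0],"twist":4.3,"hand":100}
{"xyz":[0.0, -0.5, -0.0],"twist":4.3,"hand":100}
{"xyz":[-0.0, -0.5, -0.0],"twist":4.3,"hand":100}
end [ 0.4993 -0.132   0.124 ] 50.1
```

Call:
drive_tool([
  {"xyz":[0,0,-1.0],"twist":0,"hand":60},
  {"xyz":[0,0,-1.0],"twist":0,"hand":60},
  {"xyz":[0.1,-0.5,0],"twist":4.3,"hand":60},
  {"xyz":[0,-0.5,0],"twist":4.3,"hand":60},
  {"xyz":[0,-0.5,0],"twist":4.3,"hand":60},
  {"xyz":[0,0,0],"twist":0,"hand":60},
  {"xyz":[0,0,1.9],"twist":0,"hand":60},
  {"xyz":[0,0,1.9],"twist":0,"hand":60},
  {"xyz":[0,0,1.0],"twist":0,"hand":60},
])

```text
clock: 6.05
ee_pos: [0.4995, -0.1321, 0.0756]
orientation: [-3.141, 0.0, 0.877]
force: [0.0, -0.1, 0.6]
finger_gap: 0.0528
```

```bash
python3 - <<'E'
from h import *
st();snap("w7")
E
```

```text
t6.05 phi -130.6 R 0.0707 Fccw 0.0 Frad 0.0 Fz 0.6 gap 0.0528 z 0.0756 yaw 50.2 Mz -0.02 v [-0.    0.1   0.09  0.   -0.2   0.01]
```

View pics/w7.png

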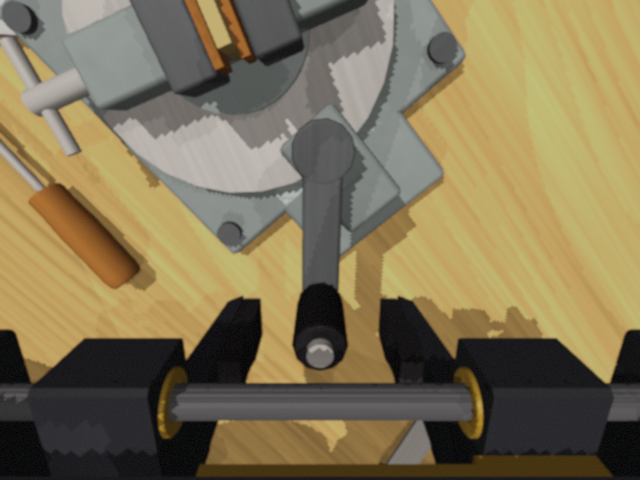

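Call:
drive_tool([
  {"xyz":[0,0,0.7],"twist":0,"hand":0},
  {"xyz":[0,0,0],"twist":0,"hand":0},
  {"xyz":[0,0,0],"twist":0,"hand":0},
  {"xyz":[0,0,0],"twist":0,"hand":0},
  {"xyz":[0,0,0],"twist":0,"hand":0},
], squeeze=40)

```text
clock: 6.72
ee_pos: [0.4995, -0.132, 0.0694]
orientation: [3.141, -0.0, 0.876]
force: [-0.9, 2.7, 2.9]
finger_gap: 0.0204
```

```bash
python3 -c "from h import *;st()"
```

```text
t6.72 phi -130.7 R 0.0706 Fccw -2.4 Frad -1.5 Fz 2.9 gap 0.0204 z 0.0694 yaw 50.2 Mz -0.01 v [-0.  0. -0.  0. -0. -0.]
```

Call:
drive_tool([
  {"xyz":[0.02,0.49,0],"twist":-4,"hand":0},
  {"xyz":[0.02,0.49,0],"twist":-4,"hand":0},
  {"xyz":[0.02,0.49,0],"twist":-4,"hand":0},
  {"xyz":[0.02,0.49,0],"twist":-4,"hand":0},
])

```text
clock: 7.22
ee_pos: [0.514, -0.1417, 0.0692]
orientation: [-3.137, 0.001, 1.158]
force: [-11.1, 2.2, 8.1]
finger_gap: 0.0206
```

```bash
python3 -c "from h import *;st()"
```

```text
t7.22 phi -116.5 R 0.0706 Fccw -10.9 Frad 2.9 Fz 8.1 gap 0.0206 z 0.0692 yaw 66.3 Mz 0.03 v [ 0.    0.06 -0.11 -0.    0.05 -0.55]
```

Call:
drive_tool([
  {"xyz":[0.02,0.49,0],"twist":-4,"hand":0},
  {"xyz":[0.02,0.49,0],"twist":-4,"hand":0},
  {"xyz":[0.02,0.49,0],"twist":-4,"hand":0},
  {"xyz":[0.02,0.49,0],"twist":-4,"hand":0},
  {"xyz":[0.02,0.49,0],"twist":-4,"hand":0},
  {"xyz":[0.02,0.49,0],"twist":-4,"hand":0},
  {"xyz":[0.02,0.49,0],"twist":-4,"hand":0},
])

```text
clock: 8.1
ee_pos: [0.5478, -0.1491, 0.0693]
orientation: [-3.137, 0.002, 1.646]
force: [-12.0, -6.1, 6.5]
finger_gap: 0.0211
```

```bash
python3 -c "from h import *;st()"
```

```text
t8.10 phi -88.1 R 0.0707 Fccw -12.2 Frad 5.7 Fz 6.5 gap 0.0211 z 0.0693 yaw 94.3 Mz 0.03 v [ 0.04  0.06 -0.11  0.    0.05 -0.52]
```

Call:
drive_tool([
  {"xyz":[-0.03,0.49,0],"twist":-4,"hand":0},
  {"xyz":[-0.01,0.49,0],"twist":-4,"hand":0},
  {"xyz":[0.01,0.49,0],"twist":-4,"hand":0},
  {"xyz":[0.02,0.49,0],"twist":-4,"hand":0},
  {"xyz":[0.02,0.49,0],"twist":-4,"hand":0},
  {"xyz":[0.02,0.49,0],"twist":-4,"hand":0},
  {"xyz":[0.02,0.49,0],"twist":-4,"hand":0},
  {"xyz":[0.02,0.49,0],"twist":-4,"hand":0},
  {"xyz":[0.02,0.49,0],"twist":-4,"hand":0},
])

```text
clock: 9.22
ee_pos: [0.589, -0.1345, 0.0694]
orientation: [-3.138, 0.002, 2.274]
force: [-6.7, -9.6, 4.6]
finger_gap: 0.0214
```

```bash
python3 -c "from h import *;st()"
```

```text
t9.22 phi -52.1 R 0.0709 Fccw -11.2 Frad 3.4 Fz 4.6 gap 0.0214 z 0.0694 yaw 130.3 Mz -0.01 v [ 0.06  0.04 -0.08 -0.    0.04 -0.49]
```

Call:
drive_tool([
  {"xyz":[0.01,0.49,0],"twist":-4,"hand":0},
  {"xyz":[0.01,0.49,0],"twist":-4,"hand":0},
  {"xyz":[0.01,0.49,0],"twist":-4,"hand":0},
  {"xyz":[0.02,0.49,0],"twist":-4,"hand":0},
  {"xyz":[0.02,0.49,0],"twist":-4,"hand":0},
  {"xyz":[0.02,0.49,0],"twist":-4,"hand":0},
  {"xyz":[0.02,0.49,0],"twist":-4,"hand":0},
  {"xyz":[0.02,0.49,0],"twist":-4,"hand":0},
  {"xyz":[0.02,0.49,0],"twist":-4,"hand":0},
  {"xyz":[0.02,0.49,0],"twist":-4,"hand":0},
])

```text
clock: 10.48
ee_pos: [0.615, -0.0938, 0.0695]
orientation: [-3.137, 0.004, 2.971]
force: [3.2, -13.3, -1.3]
finger_gap: 0.0211
```

```bash
python3 -c "from h import *;st()"
```

```text
t10.47 phi -12.4 R 0.0712 Fccw -12.3 Frad 6.0 Fz -1.3 gap 0.0211 z 0.0695 yaw 170.2 Mz 0.01 v [ 0.07  0.   -0.01 -0.    0.   -0.49]
```

Call:
drive_tool([
  {"xyz":[0,0,0],"twist":0,"hand":0},
  {"xyz":[0,0,0],"twist":0,"hand":60},
  {"xyz":[0,0,0],"twist":0,"hand":60},
  {"xyz":[0,0,-2.3],"twist":0,"hand":60},
  {"xyz":[0,0,-2.3],"twist":0,"hand":60},
  {"xyz":[0,0,0],"twist":0,"hand":60},
])

```text
clock: 11.22
ee_pos: [0.6144, -0.0905, 0.1164]
orientation: [-3.141, 0.003, 2.97]
force: [-0.3, 0.6, 0.1]
finger_gap: 0.0529
```

```bash
python3 - <<'E'
from h import *
st();print(get_obs()["ee_pos"])
p,d=camera("top");cv2.imwrite("pics/t8.png",cv2.resize(p[190:295,245:385],None,fx=5.7,fy=5.7,interpolation=cv2.INTER_CUBIC))
plan([.577,.0945,.115],71.5,10,hand=60)
E
```

```text
t11.22 phi -9.9 R 0.0700 Fccw 0.6 Frad -0.4 Fz 0.1 gap 0.0529 z 0.1164 yaw 170.2 Mz 0.03 v [-0.    0.03  0.05 -0.   -0.02  0.  ]
[ 0.61442483 -0.09052638  0.11640049]
{"xyz":[0.7, 1.8, 0.0],"twist":9.9,"hand":60}
{"xyz":[0.9, 1.6, 0.0],"twist":9.9,"hand":60}
{"xyz":[1.3, 1.4, 0.0],"twist":9.9,"hand":60}
{"xyz":[1.4, 1.2, 0.0],"twist":9.9,"hand":60}
{"xyz":[1.7, 0.9, 0.0],"twist":9.9,"hand":60}
{"xyz":[1.8, 0.6, 0.0],"twist":9.9,"hand":60}
{"xyz":[1.8, 0.4, 0.0],"twist":9.9,"hand":60}
{"xyz":[1.9, -0.1, 0.0],"twist":9.9,"hand":60}
{"xyz":[1.9, -0.3, 0.0],"twist":9.9,"hand":60}
{"xyz":[1.7, -0.6, 0.0],"twist":9.9,"hand":60}
end [0.5772 0.0941 0.115 ] 71.2
```

View pics/t8.png

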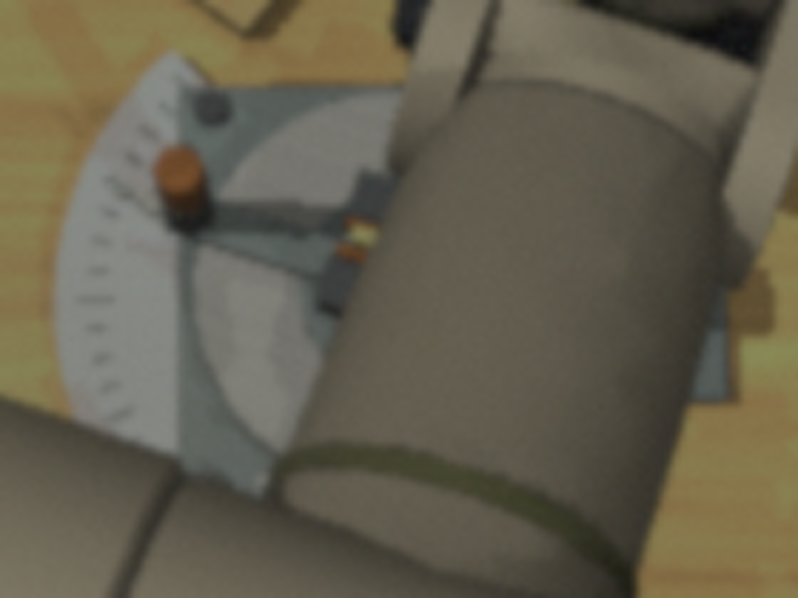

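Call:
drive_tool([
  {"xyz":[0.7,1.8,0],"twist":9.9,"hand":60},
  {"xyz":[0.9,1.6,0],"twist":9.9,"hand":60},
  {"xyz":[1.3,1.4,0],"twist":9.9,"hand":60},
  {"xyz":[1.4,1.2,0],"twist":9.9,"hand":60},
  {"xyz":[1.7,0.9,0],"twist":9.9,"hand":60},
  {"xyz":[1.8,0.6,0],"twist":9.9,"hand":60},
  {"xyz":[1.8,0.4,0],"twist":9.9,"hand":60},
  {"xyz":[1.9,-0.1,0],"twist":9.9,"hand":60},
  {"xyz":[1.9,-0.3,0],"twist":9.9,"hand":60},
  {"xyz":[1.7,-0.6,0],"twist":9.9,"hand":60},
  {"xyz":[0,0,0],"twist":0,"hand":60},
  {"xyz":[0,0,0],"twist":0,"hand":60},
])

```text
clock: 12.78
ee_pos: [0.5771, 0.0935, 0.1144]
orientation: [-3.141, 0.0, 1.245]
force: [0.3, -0.5, -0.3]
finger_gap: 0.0526
```

```bash
python3 - <<'E'
from h import *
print(get_obs()["ee_pos"],np.degrees(get_obs()["orientation"]));snap("w9")
E
```

```text
[0.57711232 0.09345055 0.11438094] [-1.79946275e+02  2.71722333e-02  7.13615543e+01]
```

View pics/w9.png

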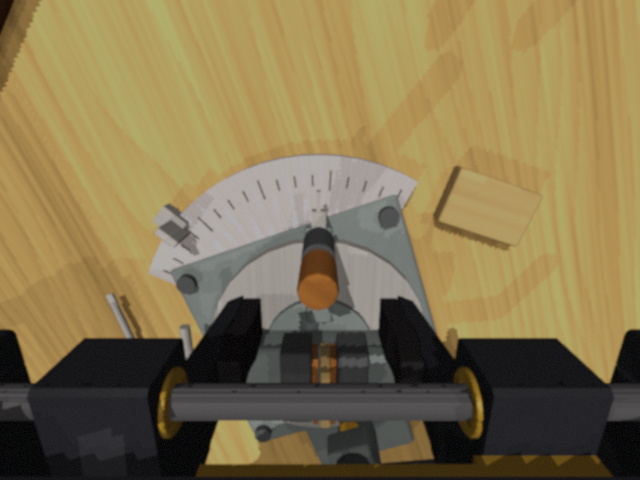

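```bash
python3 - <<'E'
import cv2
p=cv2.imread("pics/w9.png");cv2.imwrite("pics/w9c.png",cv2.resize(p[180:270,140:240],None,fx=8,fy=6.6,interpolation=cv2.INTER_CUBIC))
cv2.imwrite("pics/w9d.png",cv2.resize(p[150:310,260:430],None,fx=4.7,fy=3.7,interpolation=cv2.INTER_CUBIC))
E
```

```text
(no output)
```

View pics/w9c.png

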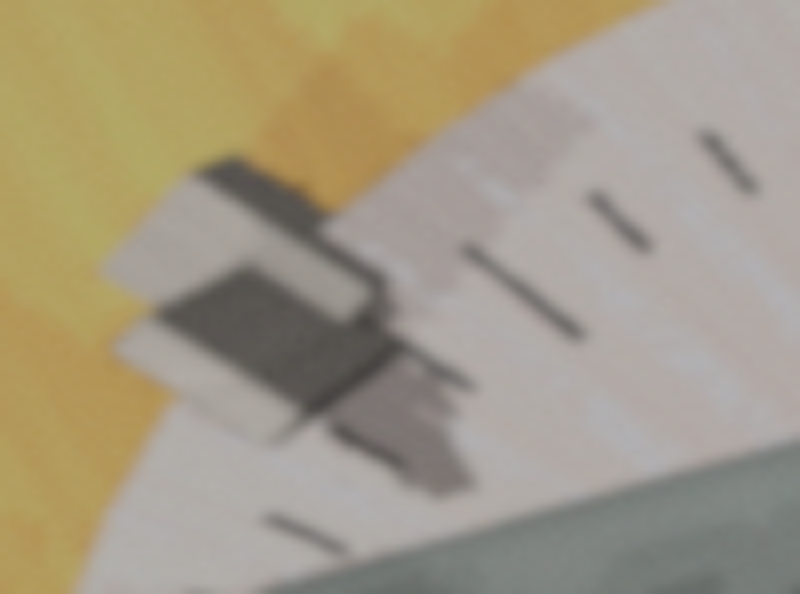

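View pics/w9d.png

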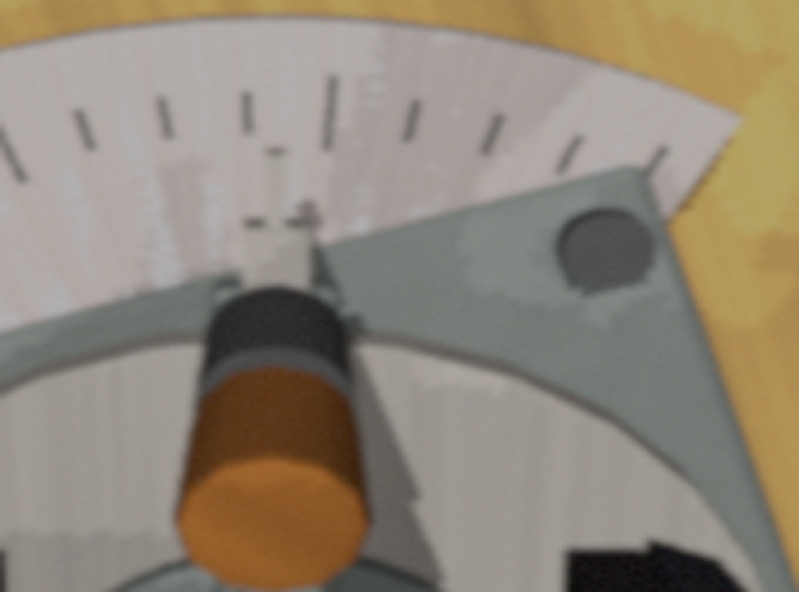

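```bash
python3 - <<'E'
from h import *
E=np.load("pics/w9_E.npy")
c=lambda a,b,z:wp2z(E,140+a/8-.4,180+b/6.6-.4,z)
d=lambda a,b,z:wp2z(E,260+a/4.7-.4,150+b/3.7-.4,z)
for q in[d(605,252,.018),wp2z(E,187,284,.018),wp2z(E,263,433,.018)]:print(q)
for pv in [np.array([.545,.0015]),np.array([.5444,.0019]),np.array([.5444,.0009])]:
 for n,p in dict(tabin=c(295,425,.042),tabout=c(140,330,.042),tip=d(277,152,.041),base=d(278,250,.041),wg=d(273,525,.13),maj=d(331,110,.017)).items():
  e=p[:2]-pv;print(n,p.round(4),np.hypot(*e).round(4),np.degrees(np.arctan2(-e[0],e[1])).round(2))
E
```

```text
[0.63051279 0.08737451 0.018     ]
[0.45533508 0.08589128 0.018     ]
[ 0.45702256 -0.08356477  0.018     ]
tabin [0.4746 0.1254 0.042 ] 0.1425 29.6
tabout [0.4661 0.14   0.042 ] 0.1594 29.68
tip [0.5868 0.1292 0.041 ] 0.1344 -18.1
base [0.5807 0.1109 0.041 ] 0.1151 -18.07
wg [0.5756 0.096  0.13  ] 0.0993 -17.92
maj [0.5963 0.1305 0.017 ] 0.1389 -21.69
tabin [0.4746 0.1254 0.042 ] 0.1419 29.47
tabout [0.4661 0.14   0.042 ] 0.1587 29.57
tip [0.5868 0.1292 0.041 ] 0.1342 -18.4
base [0.5807 0.1109 0.041 ] 0.1149 -18.42
wg [0.5756 0.096  0.13  ] 0.0991 -18.32
maj [0.5963 0.1305 0.017 ] 0.1387 -21.98
tabin [0.4746 0.1254 0.042 ] 0.1427 29.28
tabout [0.4661 0.14   0.042 ] 0.1596 29.39
tip [0.5868 0.1292 0.041 ] 0.1351 -18.27
base [0.5807 0.1109 0.041 ] 0.1159 -18.26
wg [0.5756 0.096  0.13  ] 0.1001 -18.14
maj [0.5963 0.1305 0.017 ] 0.1397 -21.83
```

Call:
drive_tool([
  {"xyz":[0.1,-0.2,2.0],"twist":0,"hand":60},
  {"xyz":[0,0,2.0],"twist":0,"hand":60},
  {"xyz":[0,0,1.7],"twist":0,"hand":60},
  {"xyz":[0,0,0],"twist":0,"hand":0},
  {"xyz":[0,0,0],"twist":0,"hand":0},
  {"xyz":[0,0,0],"twist":0,"hand":0},
  {"xyz":[0,0,0],"twist":0,"hand":0},
  {"xyz":[0,0,0],"twist":0,"hand":0},
], squeeze=30)

```text
clock: 13.82
ee_pos: [0.5762, 0.0954, 0.0587]
orientation: [3.14, -0.0, 1.242]
force: [0.8, -1.6, 3.8]
finger_gap: 0.021
```

```bash
cat >> h.py <<'E'
PV=np.array([.5445,.0014])
def sh():
    st(PV);o=get_obs();r=o["ee_pos"][:2]-PV;print("theta",np.degrees(np.arctan2(-r[0],r[1])),np.hypot(*r))
E
python3 -c "
from h import *
sh();snap('w10')"
```

```text
t13.82 phi 71.4 R 0.0992 Fccw -1.2 Frad -1.2 Fz 3.8 gap 0.0210 z 0.0587 yaw 71.2 Mz 0.02 v [ 0. -0. -0. -0.  0.  0.]
theta -18.64583751245957 0.0991574214169097
```

View pics/w10.png

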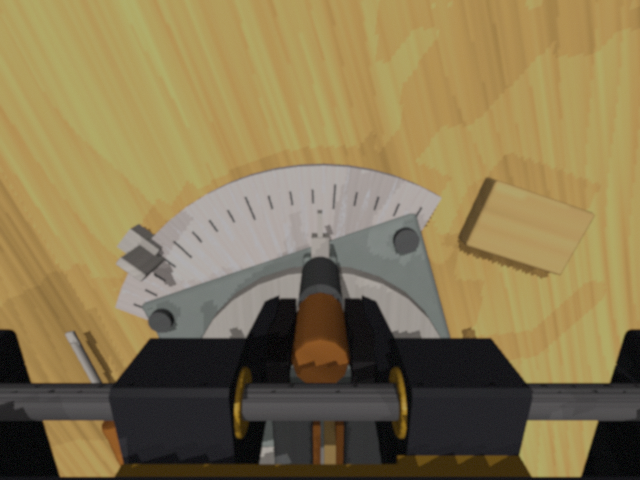

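Call:
drive_tool([
  {"xyz":[-0.02,-0.69,0],"twist":-4,"hand":0},
  {"xyz":[-0.02,-0.69,0],"twist":-4,"hand":0},
  {"xyz":[-0.02,-0.69,0],"twist":-4,"hand":0},
  {"xyz":[-0.02,-0.69,0],"twist":-4,"hand":0},
])

```text
clock: 14.38
ee_pos: [0.5499, 0.1004, 0.0587]
orientation: [3.138, 0.001, 1.524]
force: [4.9, -3.9, 2.7]
finger_gap: 0.0209
```

```bash
python3 -c "
from h import *
sh()"
```

```text
t14.38 phi 86.9 R 0.0991 Fccw -5.1 Frad -3.6 Fz 2.7 gap 0.0209 z 0.0587 yaw 87.3 Mz 0.00 v [ 0.   -0.08  0.16 -0.   -0.08 -0.55]
theta -3.1015751689809856 0.09910761401356927
```

Forces match a loose head (about 5 N), so I'll carry on.

Call:
drive_tool([
  {"xyz":[-0.04,-0.69,0],"twist":-4,"hand":0},
  {"xyz":[-0.04,-0.69,0],"twist":-4,"hand":0},
  {"xyz":[-0.04,-0.69,0],"twist":-4,"hand":0},
  {"xyz":[-0.02,-0.69,0],"twist":-4,"hand":0},
  {"xyz":[-0.02,-0.69,0],"twist":-4,"hand":0},
  {"xyz":[-0.02,-0.69,0],"twist":-4,"hand":0},
  {"xyz":[-0.02,-0.51,0],"twist":-3,"hand":0},
  {"xyz":[0,0,0],"twist":0,"hand":0},
  {"xyz":[0,0,0],"twist":0,"hand":0},
])

```text
clock: 15.5
ee_pos: [0.5039, 0.0916, 0.0587]
orientation: [3.141, 0.001, 1.991]
force: [-0.5, -3.2, 7.0]
finger_gap: 0.0211
```

```bash
python3 -c "
from h import *
sh();p,E=snap('w11')
cv2.imwrite('pics/w11c.png',cv2.resize(p[190:290,240:400],None,fx=5,fy=5,interpolation=cv2.INTER_CUBIC))"
```

```text
t15.50 phi 114.2 R 0.0989 Fccw 1.7 Frad -2.8 Fz 7.0 gap 0.0211 z 0.0587 yaw 114.1 Mz -0.04 v [-0. -0. -0.  0.  0.  0.]
theta 24.23104915262691 0.09887793925102084
```

View pics/w11c.png

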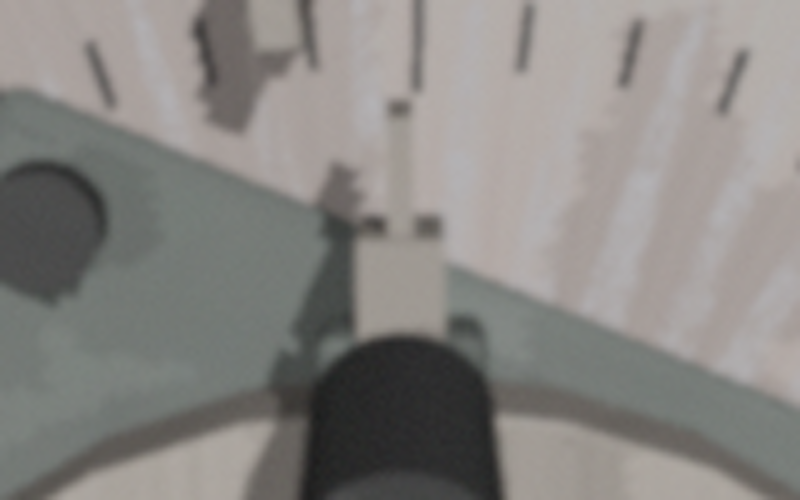

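View pics/w11.png

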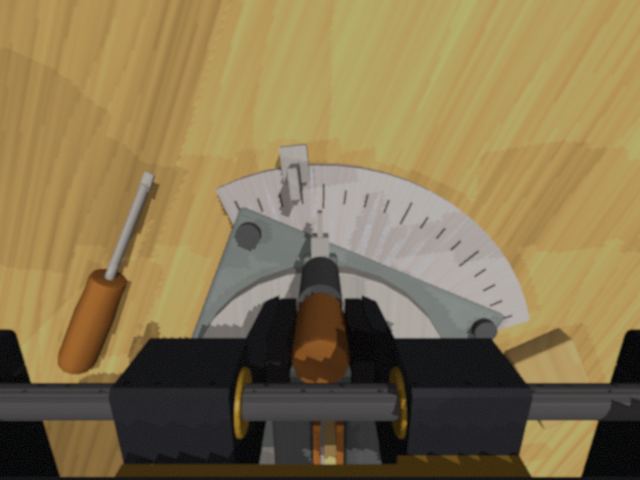

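```bash
python3 -c "
from h import *
p=cv2.imread('pics/w11.png')
cv2.imwrite('pics/w11d.png',cv2.resize(p[140:240,260:360],None,fx=7,fy=6,interpolation=cv2.INTER_CUBIC))"
```

```text
(no output)
```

View pics/w11d.png

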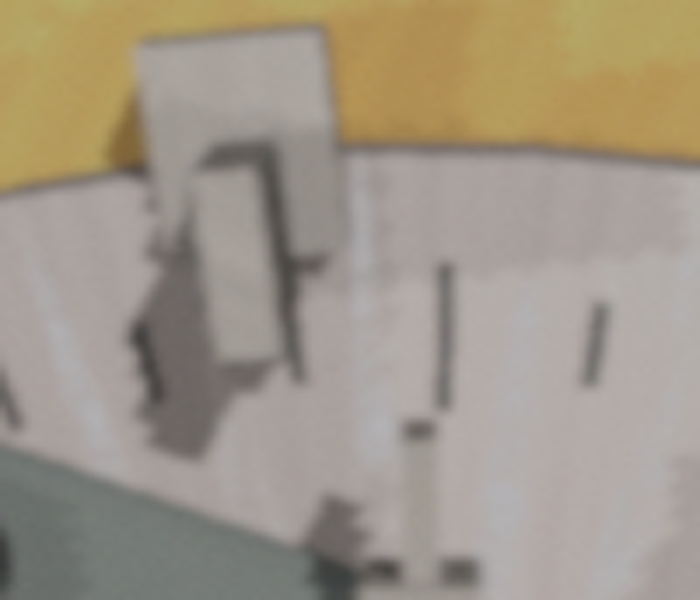

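```bash
python3 - <<'E'
from h import *
E=np.load("pics/w11_E.npy")
c=lambda a,b,z:wp2z(E,260+a/7-.4,140+b/6-.4,z)
for n,p in dict(tabin=c(249,360,.042),tabout=c(229,168,.042),tip=c(419,425,.041),base=c(420,570,.041)).items():
  e=p[:2]-PV;print(n,p.round(4),np.hypot(*e).round(4),np.degrees(np.arctan2(-e[0],e[1])).round(2))
E
```

```text
tabin [0.4733 0.125  0.042 ] 0.1427 29.95
tabout [0.4651 0.1406 0.042 ] 0.1602 29.72
tip [0.4882 0.1247 0.041 ] 0.1356 24.55
base [0.4941 0.1117 0.041 ] 0.1213 24.57
```

Call:
drive_tool([
  {"xyz":[-0.02,-0.46,0],"twist":-2.7,"hand":0},
  {"xyz":[-0.02,-0.46,0],"twist":-2.7,"hand":0},
  {"xyz":[0,0,0],"twist":0,"hand":0},
  {"xyz":[0,0,0],"twist":0,"hand":0},
  {"xyz":[0,0,0],"twist":0,"hand":0},
])

```text
clock: 16.18
ee_pos: [0.4959, 0.0875, 0.0587]
orientation: [3.14, 0.001, 2.086]
force: [0.9, -1.8, 6.6]
finger_gap: 0.021
```

```bash
python3 -c "
from h import *
sh();p,E=snap('w12')
cv2.imwrite('pics/w12d.png',cv2.resize(p[140:240,270:370],None,fx=7,fy=6,interpolation=cv2.INTER_CUBIC))"
```

```text
t16.18 phi 119.4 R 0.0988 Fccw 0.1 Frad -2.0 Fz 6.6 gap 0.0210 z 0.0587 yaw 119.5 Mz 0.02 v [ 0. -0.  0.  0.  0.  0.]
theta 29.44850567239047 0.09883507607056438
```

View pics/w12d.png

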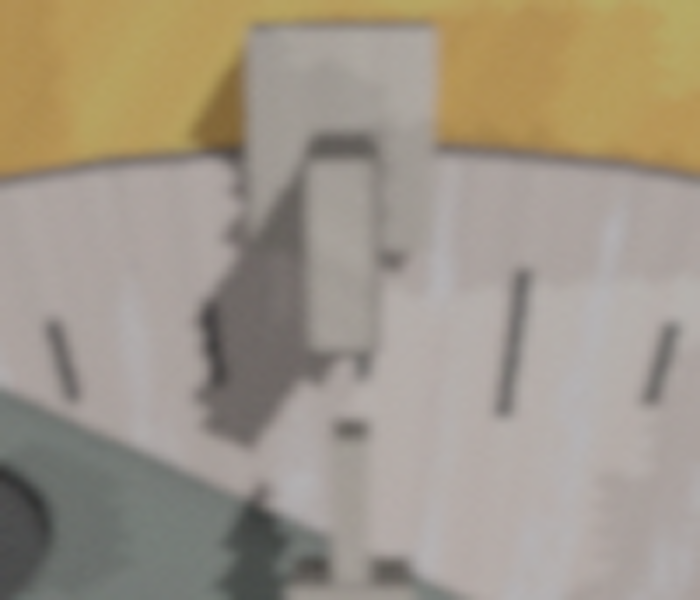

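```bash
python3 - <<'E'
from h import *
E=np.load("pics/w12_E.npy")
c=lambda a,b,z:wp2z(E,270+a/7-.4,140+b/6-.4,z)
for n,p in dict(tabin=c(344,352,.042),tabout=c(341,155,.042),tip=c(350,425,.041),base=c(349,570,.041)).items():
  e=p[:2]-PV;print(n,p.round(4),np.hypot(*e).round(4),np.degrees(np.arctan2(-e[0],e[1])).round(2))
E
```

```text
tabin [0.4733 0.1251 0.042 ] 0.1427 29.91
tabout [0.4643 0.1406 0.042 ] 0.1606 29.94
tip [0.4773 0.1191 0.041 ] 0.1356 29.74
base [0.4842 0.1067 0.041 ] 0.1213 29.81
```

Call:
drive_tool([
  {"xyz":[0,0,0],"twist":0,"hand":60},
  {"xyz":[0,0,0],"twist":0,"hand":60},
  {"xyz":[0,0,0],"twist":0,"hand":60},
  {"xyz":[0,0,-2.0],"twist":0,"hand":60},
  {"xyz":[0,0,-2.0],"twist":0,"hand":60},
  {"xyz":[0,0,-1.8],"twist":0,"hand":60},
  {"xyz":[0,0,0],"twist":0,"hand":60},
])

```text
clock: 17.1
ee_pos: [0.4957, 0.0876, 0.1167]
orientation: [3.14, 0.001, 2.087]
force: [0.8, -1.0, 0.4]
finger_gap: 0.0531
```

```bash
python3 -c "
from h import *
p,E=snap('w13');print(get_obs()['ee_pos'])
cv2.imwrite('pics/w13d.png',cv2.resize(p[130:230,270:370],None,fx=7,fy=6,interpolation=cv2.INTER_CUBIC))
a=np.radians(-10.5);plan([.5455+.07*np.cos(a),-.0785+.07*np.sin(a),.116],170,8,hand=60)"
```

```text
[0.49513632 0.08762825 0.11585605]
{"xyz":[-2.7, 0.2, -0.0],"twist":-6.3,"hand":60}
{"xyz":[-2.7, -0.1, -0.0],"twist":-6.3,"hand":60}
{"xyz":[-2.6, -0.4, -0.0],"twist":-6.3,"hand":60}
{"xyz":[-2.6, -0.7, -0.0],"twist":-6.3,"hand":60}
{"xyz":[-2.5, -1.0, -0.0],"twist":-6.3,"hand":60}
{"xyz":[-2.4, -1.2, -0.0],"twist":-6.3,"hand":60}
{"xyz":[-2.3, -1.5, -0.0],"twist":-6.3,"hand":60}
{"xyz":[-2.0, -1.7, -0.0],"twist":-6.3,"hand":60}
end [ 0.6142 -0.0911  0.1159] 170.0
```

View pics/w13d.png

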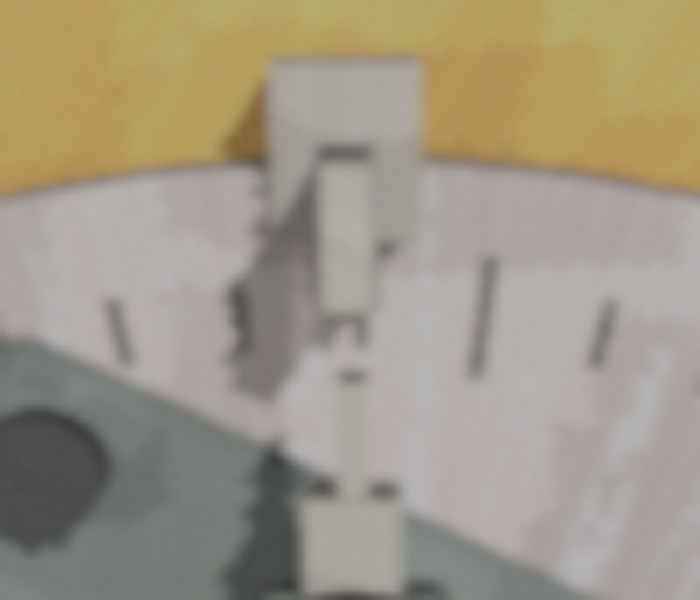

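Call:
drive_tool([
  {"xyz":[-2.7,0.2,0],"twist":-6.3,"hand":60},
  {"xyz":[-2.7,-0.1,0],"twist":-6.3,"hand":60},
  {"xyz":[-2.6,-0.4,0],"twist":-6.3,"hand":60},
  {"xyz":[-2.6,-0.7,0],"twist":-6.3,"hand":60},
  {"xyz":[-2.5,-1.0,0],"twist":-6.3,"hand":60},
  {"xyz":[-2.4,-1.2,0],"twist":-6.3,"hand":60},
  {"xyz":[-2.3,-1.5,0],"twist":-6.3,"hand":60},
  {"xyz":[-2.0,-1.7,0],"twist":-6.3,"hand":60},
  {"xyz":[0,0,0],"twist":0,"hand":60},
  {"xyz":[0,0,0],"twist":0,"hand":60},
])

```text
clock: 18.4
ee_pos: [0.6136, -0.0904, 0.1152]
orientation: [3.141, -0.002, 2.965]
force: [-0.3, -0.0, -0.2]
finger_gap: 0.0533
```

```bash
python3 -c "
from h import *
p,E=snap('w14');st();print(get_obs()['ee_pos'])"
```

```text
t18.45 phi -9.8 R 0.0692 Fccw 0.6 Frad -0.4 Fz -0.3 gap 0.0529 z 0.1155 yaw 169.9 Mz -0.01 v [ 0.   -0.01 -0.01  0.    0.   -0.01]
[ 0.61369915 -0.0902446   0.11551108]
```

View pics/w14.png

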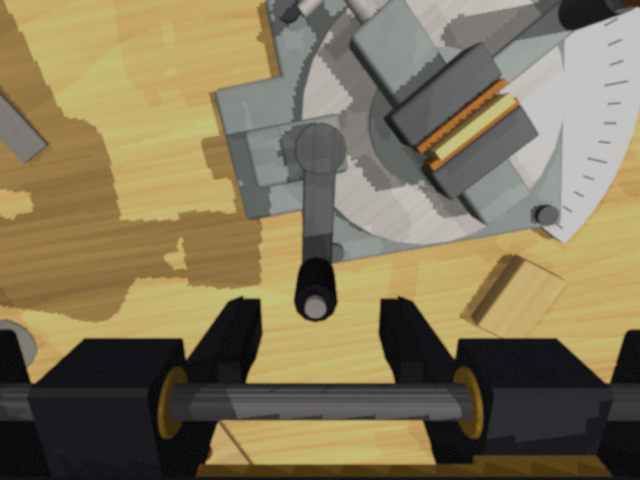

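```bash
python3 -c "
from h import *
E=np.load('pics/w14_E.npy');g=wp2z(E,316,307,.14);r=g[:2]-AX;print(g,np.hypot(*r),np.degrees(np.arctan2(r[1],r[0])));print((np.linalg.inv(E)[:3,:3]).shape)
o=get_obs();d=g-o['ee_pos'];R=Ro.from_euler('xyz',o['orientation']).as_matrix();print(R.T@d)"
```

```text
[ 0.61470293 -0.09201355  0.14      ] 0.07051001329388146 -11.04934283398926
(3, 3)
[-0.00126482 -0.00155721 -0.02449121]
```

Call:
drive_tool([
  {"xyz":[-0.1,-0.15,1.5],"twist":0,"hand":60},
  {"xyz":[0,0,1.6],"twist":0,"hand":60},
  {"xyz":[0,0,1.6],"twist":0,"hand":60},
  {"xyz":[0,0,0],"twist":0,"hand":0},
  {"xyz":[0,0,0],"twist":0,"hand":0},
  {"xyz":[0,0,0],"twist":0,"hand":0},
  {"xyz":[0,0,0],"twist":0,"hand":0},
  {"xyz":[0,0,0],"twist":0,"hand":0},
], squeeze=40)

```text
clock: 19.45
ee_pos: [0.6153, -0.0931, 0.0696]
orientation: [-3.141, 0.001, 2.966]
force: [-1.5, -1.4, 2.7]
finger_gap: 0.0209
```

```bash
python3 -c "
from h import *
st()"
```

```text
t19.45 phi -11.8 R 0.0713 Fccw -1.7 Frad -1.2 Fz 2.7 gap 0.0209 z 0.0696 yaw 170.0 Mz 0.03 v [-0.  0.  0. -0. -0.  0.]
```

Call:
drive_tool([
  {"xyz":[0.02,-0.49,0],"twist":4,"hand":0},
  {"xyz":[0.02,-0.49,0],"twist":4,"hand":0},
  {"xyz":[0.02,-0.49,0],"twist":4,"hand":0},
  {"xyz":[0.02,-0.49,0],"twist":4,"hand":0},
  {"xyz":[0.02,-0.49,0],"twist":4,"hand":0},
  {"xyz":[0.02,-0.49,0],"twist":4,"hand":0},
])

```text
clock: 20.2
ee_pos: [0.6051, -0.1176, 0.0696]
orientation: [3.137, 0.001, 2.546]
force: [5.9, 9.8, 2.6]
finger_gap: 0.0209
```

```bash
python3 -c "
from h import *
st()"
```

```text
t20.20 phi -33.3 R 0.0713 Fccw 11.4 Frad -0.5 Fz 2.6 gap 0.0209 z 0.0696 yaw 145.9 Mz -0.01 v [-0.06 -0.02  0.05  0.   -0.02  0.49]
```

Call:
drive_tool([
  {"xyz":[0.02,-0.49,0],"twist":4,"hand":0},
  {"xyz":[0.02,-0.49,0],"twist":4,"hand":0},
  {"xyz":[0.02,-0.49,0],"twist":4,"hand":0},
  {"xyz":[0.02,-0.49,0],"twist":4,"hand":0},
  {"xyz":[0.02,-0.49,0],"twist":4,"hand":0},
])

```text
clock: 20.82
ee_pos: [0.5884, -0.1353, 0.0696]
orientation: [3.137, 0.0, 2.197]
force: [6.9, 8.2, 1.7]
finger_gap: 0.0212
```

```bash
python3 -c "
from h import *
st()"
```

```text
t20.82 phi -53.0 R 0.0712 Fccw 10.5 Frad -2.4 Fz 1.7 gap 0.0212 z 0.0696 yaw 125.9 Mz -0.01 v [-0.06 -0.04  0.08  0.   -0.04  0.5 ]
```

Call:
drive_tool([
  {"xyz":[0.02,-0.49,0],"twist":4,"hand":0},
  {"xyz":[0.02,-0.49,0],"twist":4,"hand":0},
  {"xyz":[0.02,-0.49,0],"twist":4,"hand":0},
  {"xyz":[0.02,-0.49,0],"twist":4,"hand":0},
  {"xyz":[0.02,-0.49,0],"twist":4,"hand":0},
])

```text
clock: 21.45
ee_pos: [0.5668, -0.1463, 0.0696]
orientation: [3.136, -0.001, 1.848]
force: [10.1, 7.7, 0.5]
finger_gap: 0.0211
```

```bash
python3 -c "
from h import *
st()"
```

```text
t21.45 phi -72.6 R 0.0711 Fccw 11.9 Frad -4.4 Fz 0.5 gap 0.0211 z 0.0696 yaw 105.9 Mz -0.03 v [-0.05 -0.05  0.1   0.   -0.05  0.51]
```

Call:
drive_tool([
  {"xyz":[0.02,-0.49,0],"twist":4,"hand":0},
  {"xyz":[0.02,-0.49,0],"twist":4,"hand":0},
  {"xyz":[0.02,-0.49,0],"twist":4,"hand":0},
])

```text
clock: 21.82
ee_pos: [0.5526, -0.1492, 0.0696]
orientation: [3.136, -0.001, 1.638]
force: [11.2, 6.7, -1.5]
finger_gap: 0.0209
```

```bash
python3 -c "
from h import *
st()"
```

```text
t21.82 phi -84.3 R 0.0710 Fccw 11.8 Frad -5.6 Fz -1.5 gap 0.0209 z 0.0696 yaw 93.8 Mz -0.01 v [-0.04 -0.06  0.11  0.   -0.05  0.52]
```

Call:
drive_tool([
  {"xyz":[0.02,-0.49,0],"twist":4,"hand":0},
  {"xyz":[0.02,-0.49,0],"twist":4,"hand":0},
])

```text
clock: 22.08
ee_pos: [0.543, -0.1494, 0.0696]
orientation: [3.136, -0.001, 1.498]
force: [11.6, 5.1, -2.1]
finger_gap: 0.0204
```

```bash
python3 -c "
from h import *
st()"
```

```text
t22.07 phi -92.1 R 0.0710 Fccw 11.4 Frad -5.5 Fz -2.1 gap 0.0204 z 0.0696 yaw 85.8 Mz -0.00 v [-0.03 -0.06  0.11 -0.   -0.06  0.52]
```

Call:
drive_tool([
  {"xyz":[0.05,-0.49,0],"twist":4,"hand":0},
  {"xyz":[0.05,-0.49,0],"twist":4,"hand":0},
  {"xyz":[0.02,-0.49,0],"twist":4,"hand":0},
])

```text
clock: 22.45
ee_pos: [0.5288, -0.1474, 0.0697]
orientation: [3.135, -0.0, 1.288]
force: [11.0, -1.6, -3.5]
finger_gap: 0.0208
```

```bash
python3 -c "
from h import *
st()"
```

```text
t22.45 phi -103.6 R 0.0709 Fccw 11.1 Frad -1.0 Fz -3.5 gap 0.0208 z 0.0697 yaw 73.8 Mz 0.03 v [-0.02 -0.06  0.11  0.   -0.06  0.54]
```

Call:
drive_tool([
  {"xyz":[0.02,-0.49,0],"twist":4,"hand":0},
  {"xyz":[0.02,-0.49,0],"twist":4,"hand":0},
  {"xyz":[0.02,-0.49,0],"twist":4,"hand":0},
])

```text
clock: 22.82
ee_pos: [0.5152, -0.1425, 0.0697]
orientation: [3.135, -0.001, 1.079]
force: [10.8, -4.8, -4.9]
finger_gap: 0.0211
```

```bash
python3 -c "
from h import *
st()"
```

```text
t22.82 phi -115.3 R 0.0708 Fccw 11.8 Frad -0.3 Fz -4.9 gap 0.0211 z 0.0697 yaw 61.8 Mz 0.01 v [-0.   -0.05  0.11 -0.   -0.05  0.55]
```

Call:
drive_tool([
  {"xyz":[0.02,-0.49,0],"twist":4,"hand":0},
  {"xyz":[0.02,-0.49,0],"twist":4,"hand":0},
])

```text
clock: 23.08
ee_pos: [0.5069, -0.1379, 0.0697]
orientation: [3.134, -0.001, 0.939]
force: [9.1, -6.5, -4.9]
finger_gap: 0.0211
```

```bash
python3 -c "
from h import *
st()"
```

```text
t23.07 phi -123.0 R 0.0708 Fccw 11.2 Frad 0.5 Fz -4.9 gap 0.0211 z 0.0697 yaw 53.8 Mz 0.01 v [ 0.01 -0.05  0.1  -0.   -0.05  0.56]
```

Call:
drive_tool([
  {"xyz":[0.02,-0.49,0],"twist":4,"hand":0},
  {"xyz":[0.02,-0.49,0],"twist":4,"hand":0},
])

```text
clock: 23.32
ee_pos: [0.4992, -0.132, 0.0697]
orientation: [3.134, -0.001, 0.8]
force: [8.1, -9.9, -4.7]
finger_gap: 0.021
```

```bash
python3 -c "
from h import *
st()"
```

```text
t23.32 phi -130.8 R 0.0708 Fccw 12.6 Frad 2.2 Fz -4.7 gap 0.0210 z 0.0697 yaw 45.8 Mz -0.06 v [ 0.02 -0.05  0.09 -0.   -0.05  0.57]
```

Call:
drive_tool([
  {"xyz":[0.02,-0.49,0],"twist":4,"hand":0},
  {"xyz":[0.02,-0.49,0],"twist":4,"hand":0},
])

```text
clock: 23.58
ee_pos: [0.4923, -0.1251, 0.0697]
orientation: [3.134, -0.001, 0.66]
force: [5.1, -13.6, -3.4]
finger_gap: 0.021
```

```bash
python3 -c "
from h import *
st()"
```

```text
t23.57 phi -138.8 R 0.0707 Fccw 13.6 Frad 5.1 Fz -3.4 gap 0.0210 z 0.0697 yaw 37.8 Mz -0.00 v [ 0.03 -0.05  0.09 -0.   -0.04  0.58]
```

Call:
drive_tool([
  {"xyz":[0.02,-0.49,0],"twist":4,"hand":0},
  {"xyz":[0.02,-0.49,0],"twist":4,"hand":0},
])

```text
clock: 23.82
ee_pos: [0.4864, -0.1172, 0.0696]
orientation: [3.135, -0.0, 0.521]
force: [2.0, -15.5, -2.6]
finger_gap: 0.0211
```

```bash
python3 -c "
from h import *
st()"
```

```text
t23.82 phi -146.8 R 0.0707 Fccw 14.0 Frad 6.9 Fz -2.6 gap 0.0211 z 0.0696 yaw 29.8 Mz -0.06 v [ 0.04 -0.04  0.08 -0.   -0.03  0.6 ]
```

Call:
drive_tool([
  {"xyz":[-0.04,-0.49,0],"twist":4,"hand":0},
  {"xyz":[-0.03,-0.49,0],"twist":4,"hand":0},
])

```text
clock: 24.08
ee_pos: [0.4815, -0.1087, 0.0697]
orientation: [3.135, -0.002, 0.381]
force: [5.0, -13.2, -3.0]
finger_gap: 0.0207
```

```bash
python3 -c "
from h import *
st()"
```

```text
t24.07 phi -154.7 R 0.0707 Fccw 14.1 Frad 1.1 Fz -3.0 gap 0.0207 z 0.0697 yaw 21.8 Mz -0.04 v [ 0.05 -0.04  0.07  0.   -0.04  0.6 ]
```

Call:
drive_tool([
  {"xyz":[-0.01,-0.49,0],"twist":4,"hand":0},
])

```text
clock: 24.2
ee_pos: [0.4796, -0.1042, 0.0697]
orientation: [3.135, -0.003, 0.311]
force: [4.0, -15.0, -4.3]
finger_gap: 0.0208
```

```bash
python3 -c "
from h import *
st()"
```

```text
t24.20 phi -158.7 R 0.0707 Fccw 15.4 Frad 1.7 Fz -4.3 gap 0.0208 z 0.0697 yaw 17.8 Mz -0.01 v [ 0.05 -0.03  0.06  0.   -0.03  0.61]
```

Call:
drive_tool([
  {"xyz":[0,-0.49,0],"twist":4,"hand":0},
])

```text
clock: 24.32
ee_pos: [0.478, -0.0996, 0.0697]
orientation: [3.135, -0.003, 0.241]
force: [3.3, -14.6, -4.3]
finger_gap: 0.0212
```

```bash
python3 -c "
from h import *
st()"
```

```text
t24.32 phi -162.7 R 0.0707 Fccw 14.9 Frad 1.2 Fz -4.3 gap 0.0212 z 0.0697 yaw 13.8 Mz -0.03 v [ 0.06 -0.03  0.05 -0.   -0.02  0.61]
```

Call:
drive_tool([
  {"xyz":[0.01,-0.49,0],"twist":4,"hand":0},
])

```text
clock: 24.45
ee_pos: [0.4767, -0.0948, 0.0696]
orientation: [3.136, -0.002, 0.172]
force: [2.0, -16.0, -3.0]
finger_gap: 0.0208
```

```bash
python3 -c "
from h import *
st()"
```

```text
t24.45 phi -166.7 R 0.0707 Fccw 16.0 Frad 1.8 Fz -3.0 gap 0.0208 z 0.0696 yaw 9.8 Mz -0.03 v [ 0.07 -0.02  0.04 -0.   -0.02  0.62]
```

Call:
drive_tool([
  {"xyz":[0.01,-0.49,0],"twist":4,"hand":0},
])

```text
clock: 24.58
ee_pos: [0.4757, -0.0899, 0.0696]
orientation: [3.136, -0.002, 0.102]
force: [0.9, -15.4, -2.7]
finger_gap: 0.0212
```

```bash
python3 -c "
from h import *
st()"
```

```text
t24.57 phi -170.7 R 0.0707 Fccw 15.3 Frad 1.6 Fz -2.7 gap 0.0212 z 0.0696 yaw 5.8 Mz -0.01 v [ 0.07 -0.02  0.04  0.   -0.01  0.62]
```

Call:
drive_tool([
  {"xyz":[0.01,-0.49,0],"twist":4,"hand":0},
])

```text
clock: 24.7
ee_pos: [0.475, -0.085, 0.0696]
orientation: [3.136, -0.002, 0.032]
force: [-0.1, -15.1, -1.7]
finger_gap: 0.0211
```

```bash
python3 -c "
from h import *
st()"
```

```text
t24.70 phi -174.7 R 0.0708 Fccw 15.1 Frad 1.5 Fz -1.7 gap 0.0211 z 0.0696 yaw 1.8 Mz -0.01 v [ 0.07 -0.02  0.03 -0.   -0.01  0.63]
```

Call:
drive_tool([
  {"xyz":[0,0,0],"twist":0,"hand":0},
  {"xyz":[0,0,0],"twist":0,"hand":0},
])

```text
clock: 24.95
ee_pos: [0.475, -0.0845, 0.0696]
orientation: [3.137, -0.002, 0.034]
force: [0.1, -12.4, -1.4]
finger_gap: 0.0209
```

```bash
python3 -c "
from h import *
st()"
```

```text
t24.95 phi -175.1 R 0.0708 Fccw 12.4 Frad 1.0 Fz -1.4 gap 0.0209 z 0.0696 yaw 2.0 Mz -0.01 v [-0.  0. -0.  0.  0. -0.]
```

Call:
drive_tool([
  {"xyz":[0.01,-0.49,0],"twist":4,"hand":0},
])

```text
clock: 25.08
ee_pos: [0.4748, -0.0803, 0.0696]
orientation: [3.136, -0.002, -0.037]
force: [-2.4, -16.5, 0.9]
finger_gap: 0.0211
```

```bash
python3 -c "
from h import *
st()"
```

```text
t25.07 phi -178.5 R 0.0708 Fccw 16.5 Frad 2.8 Fz 0.9 gap 0.0211 z 0.0696 yaw -2.1 Mz -0.04 v [ 0.08 -0.01  0.02 -0.   -0.01  0.66]
```

Call:
drive_tool([
  {"xyz":[0,0,0],"twist":0,"hand":0},
  {"xyz":[0,0,0],"twist":0,"hand":60},
  {"xyz":[0,0,0],"twist":0,"hand":60},
  {"xyz":[0,0,0],"twist":0,"hand":60},
  {"xyz":[0,0,-2.5],"twist":0,"hand":60},
  {"xyz":[0,0,-2.5],"twist":0,"hand":60},
  {"xyz":[0,0,-2.5],"twist":0,"hand":60},
  {"xyz":[0,0,0],"twist":0,"hand":60},
])

```text
clock: 26.08
ee_pos: [0.4747, -0.0775, 0.1452]
orientation: [3.141, -0.003, -0.035]
force: [-0.7, -0.6, -0.1]
finger_gap: 0.0529
```

```bash
python3 - <<'E'
from h import *
st();p,E=snap('w15');print(get_obs()['ee_pos'])
plan([.4955,.0876,.144],119.5,12,hand=60)
E
```

```text
t26.07 phi 179.2 R 0.0708 Fccw 0.6 Frad 0.7 Fz -0.1 gap 0.0529 z 0.1452 yaw -2.0 Mz 0.05 v [-0.01  0.03  0.05 -0.   -0.03  0.  ]
[ 0.47401997 -0.07722658  0.14401717]
{"xyz":[0.1, -1.4, 0.0],"twist":-10.1,"hand":60}
{"xyz":[0.4, -1.3, 0.0],"twist":-10.1,"hand":60}
{"xyz":[0.6, -1.3, 0.0],"twist":-10.1,"hand":60}
{"xyz":[0.8, -1.1, 0.0],"twist":-10.1,"hand":60}
{"xyz":[1.0, -1.0, 0.0],"twist":-10.1,"hand":60}
{"xyz":[1.1, -0.7, 0.0],"twist":-10.1,"hand":60}
{"xyz":[1.3, -0.6, 0.0],"twist":-10.1,"hand":60}
{"xyz":[1.3, -0.3, 0.0],"twist":-10.1,"hand":60}
{"xyz":[1.4, -0.1, 0.0],"twist":-10.1,"hand":60}
{"xyz":[1.4, 0.2, 0.0],"twist":-10.1,"hand":60}
{"xyz":[1.3, 0.3, 0.0],"twist":-10.1,"hand":60}
{"xyz":[1.3, 0.7, 0.0],"twist":-10.1,"hand":60}
end [0.4957 0.088  0.144 ] 119.2
```

View pics/w15.png

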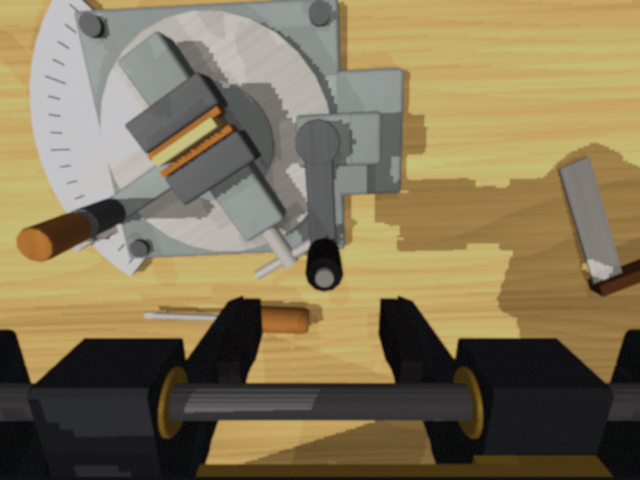

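Call:
drive_tool([
  {"xyz":[0.1,-1.4,0],"twist":-10.1,"hand":60},
  {"xyz":[0.4,-1.3,0],"twist":-10.1,"hand":60},
  {"xyz":[0.6,-1.3,0],"twist":-10.1,"hand":60},
  {"xyz":[0.8,-1.1,0],"twist":-10.1,"hand":60},
  {"xyz":[1.0,-1.0,0],"twist":-10.1,"hand":60},
  {"xyz":[1.1,-0.7,0],"twist":-10.1,"hand":60},
  {"xyz":[1.3,-0.6,0],"twist":-10.1,"hand":60},
  {"xyz":[1.3,-0.3,0],"twist":-10.1,"hand":60},
  {"xyz":[1.4,-0.1,0],"twist":-10.1,"hand":60},
  {"xyz":[1.4,0.2,0],"twist":-10.1,"hand":60},
  {"xyz":[1.3,0.3,0],"twist":-10.1,"hand":60},
  {"xyz":[1.3,0.7,0],"twist":-10.1,"hand":60},
])

```text
clock: 27.62
ee_pos: [0.4951, 0.0883, 0.1426]
orientation: [-3.139, -0.001, 2.086]
force: [0.4, 0.2, -0.2]
finger_gap: 0.0529
```

Call:
drive_tool([
  {"xyz":[0,0,0],"twist":0,"hand":60},
  {"xyz":[0,0,0],"twist":0,"hand":60},
])

```text
clock: 27.88
ee_pos: [0.4954, 0.0875, 0.1433]
orientation: [-3.14, -0.001, 2.077]
force: [-0.7, -0.6, 0.4]
finger_gap: 0.0531
```

```bash
python3 -c "
from h import *
E=np.load('pics/w15_E.npy');g=wp2z(E,323.5,278,.14);h=wp2z(E,319,143,.098);print(g,h)
for a in (AX,h[:2]):
  r=g[:2]-a;print(np.hypot(*r),np.degrees(np.arctan2(r[1],r[0])))
p,E=snap('w16');print(get_obs()['ee_pos'])
cv2.imwrite('pics/w16d.png',cv2.resize(p[130:230,270:370],None,fx=7,fy=6,interpolation=cv2.INTER_CUBIC))"
```

```text
[ 0.47336288 -0.07863544  0.14      ] [ 0.54444818 -0.07861343  0.098     ]
0.07213725104419379 -179.89242405854813
0.07108531221939958 -179.9822553219462
[0.4954874  0.08736387 0.14356547]
```

View pics/w16d.png

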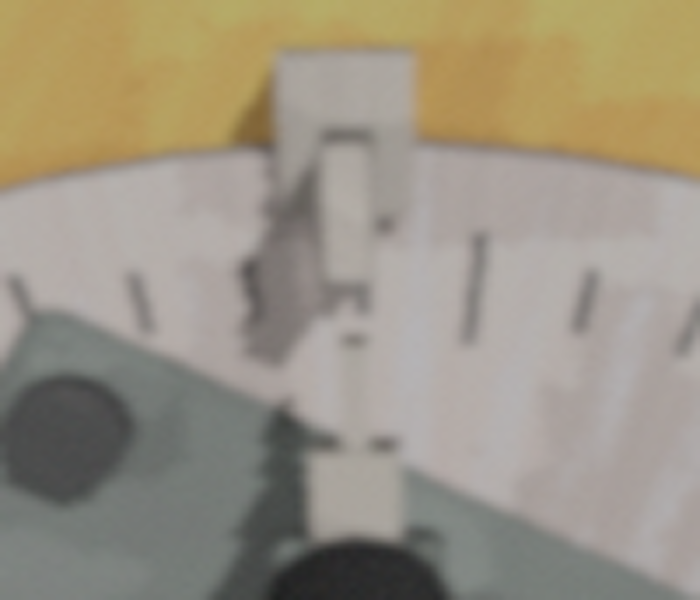

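```bash
python3 -c "
from h import *
E=np.load('pics/w16_E.npy')
for n,u,v,z in(('tab',349,280,.042),('tip',353,340,.041)):
  e=wp2z(E,270+u/7-.4,130+v/6-.4,z)[:2]-PV;print(n,np.hypot(*e),np.degrees(np.arctan2(-e[0],e[1])))
print(get_obs()['clock'],job_done())"
```

```text
tab 0.14302703604600642 29.91468280637867
tip 0.1351008638560507 29.78386401659443
the job is handed in; nothing more can be done
27.925 None
```

The clamp was loosened, the head swung into line with the index tab, and the clamp retightened to about 5 N over loose. I handed the job in at 27.9 s.

- **Loosening:** I turned the crank back about 2.08 rad. It took about 11 N at the grip throughout, so the clamp had been almost slack to begin with.
- **Swing:** I turned the head about 48° by its grip, with roughly 5 N at the grip.
- **Alignment:** The last wrist picture, taken after tightening, put the pointer at 29.8° and the tab at 29.9°.
- **Tightening:** The loose force while tightening averaged 11.4 N. The shoe began to bear about 60° before the final crank position. The last reading while turning was 16.5 N, 5.1 N over loose.
- **Checks that disagreed:**
    - Single force readings scattered by about 0.7 N. The three readings just before the last gave 3.7 to 4.6 N over loose, while the given 5.1 N per rad from that point predicts about 5.2 N. My estimate is 4.5 to 5.3 N.
    - The crank ended about 1.5° beyond that last reading, which adds about 0.1 N.
    - The fingertips turned out to sit about 38 mm above the reported TCP. My first attempt to grasp the crank therefore closed just above its grip without touching it, and I corrected for this afterwards.
- **Left alone:** The tab measured the same place in every picture. I did not aim at or knowingly touch the loose items, but I made no separate check of each one at the end.

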